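# Dip a dye tin and present the gauge

## Task

Turn the red dye tin where it stands so that its code label faces the scanner's window, then take the dip gauge from its rest and push it down the tin's neck until its collar rests on the mouth of the neck. Draw the gauge right out again and finish holding it still in the gripper, rod level, with its tip over the middle of the white dish and a few centimetres above it, so the wet mark can be read; do not put it down or let go, it must touch nothing but the gripper. Leave the tin standing with its label still facing the scanner, and leave the dish and the other things on the bench where they are.

Things in the scene. Friction and masses are not known exactly. Their poses are not given: they have to be found in the camera images.
- dye_can: Red dye tin, loose, upright before the scanner: 69 mm diameter, 0.4 to 0.75 kg, sides 97 mm high, sloping shoulder, brass neck 32 mm diameter from 105 to 135 mm high. Its 15 mm bore runs on as a guide tube to 5 mm above the underside. Origin: centre of underside, z up; +x is the side with the white bar-code label and the white shoulder stripe. Can be turned by its neck from above.
- can_mouth (a point): Centre of the open mouth of the red tin's brass neck, on the tin's axis, 135 mm above its underside.
- scanner_window (a point): Centre of the dark round window, red lights beside it, of the scanner: a grey code reader 64 mm wide, 90 mm high, on an aluminium bracket fixed to the bench beyond the red tin. The window is 62 mm above the bench, about 90 mm from the tin's axis, and looks at the tin. The label faces it when the tin's +x axis points horizontally at this point, within about 15 degrees.
- dip_gauge: Dip gauge, loose, about 100 g, level in its rest. Steel rod 10 mm diameter, black rings, tapered end, brass collar 26 mm diameter, square wooden grip 14 x 14 mm. Origin: on the axis in the collar's stop face (towards the tip). +x along the rod to the tip, 118 mm on; collar x = 0 to -6 mm, grip -6 to -86, end button to -90. In the rest z is up, grip sides face +-y. Centre of mass about x = 14 mm.
- gauge_tip (a point): The tip of the gauge's rod, 118 mm from the stop face of the collar.
- gauge_grip (a point): Point on the axis of the wooden grip, 52 mm from the collar's stop face, where the grip lies free of the rest. Gripped across its flat sides with the fingers slanted about 45 degrees towards the tip, the gauge can later be stood upright, tip down, by leaning the hand 45 degrees the other way.
- rest: Dark wooden gauge rest, fixed: base 130 x 50 x 12 mm, two notched uprights 36 mm wide, 12 mm thick at x = -49.5 (under the grip, next to the collar) and +49.5 mm (under the rod). Origin: centre of underside; +x the way the gauge's tip points (roughly to the robot's left). Holds the gauge's axis 60 mm up, collar's stop face at x = -35.5 mm; lift the gauge straight up. Rest and dish may swap places.
- dish: Round white ceramic dish, loose, 110 mm in diameter, 18 mm high, 0.4 kg. Origin: centre of the underside.
- green_can: Green dye tin like the red one, with a steel screw cap; 137 mm high. To be left alone. Origin: centre of the underside.
- black_jar: Black jar with a paper label, 56 mm in diameter, 70 mm high. To be left alone. Origin: centre of the underside.
- ochre_jar: Amber jar with a brass lid, 56 mm in diameter, 70 mm high. To be left alone. Origin: centre of the underside.
- mallet: Rawhide mallet lying down, head 60 mm in diameter and 90 mm long, 180 mm wooden handle. To be left alone. Origin: on the bench below the handle, 70 mm from the middle of the head.
- knife: Small carving knife, 155 mm long, 12 mm thick, lying on the wax board. To be left alone. Origin: under the handle.
- brush_pot: Blue ceramic pot with brushes, 76 mm in diameter, about 180 mm high with the brushes. To be left alone. Origin: centre of the underside.
- wax_board: Tan wax cutting board, 200 x 150 x 22 mm, fixed to the bench at the robot's left. Origin: centre of the underside.
Mind the look-alikes: they are no part of the job. What is shaped like the dip_gauge but green or purple is not meant.

How it is judged:
On the way, in this order (a step that is already met when the one before it is completed fails the run):
1. the red tin stands upright with its label facing the scanner's window, within about 15 degrees (x of scanner_window in the frame of dye_can between 0.06 and 0.14 m and y of scanner_window in the frame of dye_can between -0.025 and 0.025 m and angle between dye_can's own z axis and vertical below 0.1 rad and height (world z) of dye_can below 0.006 m), for 0.3 s.
2. the gauge is in the tin's neck with its collar resting on the mouth (z of dip_gauge in the frame of can_mouth below 0.003 m and horizontal distance between dip_gauge and can_mouth below 0.005 m and z of gauge_tip in the frame of can_mouth below -0.11 m and contact force between dip_gauge and dye_can above 0.3 N), for 0.2 s.
3. the gauge, held in the gripper, is drawn right out of the neck (z of gauge_tip in the frame of can_mouth above 0.005 m and contact force between the fingers and dip_gauge above 1 N), for 0.1 s.
At the end, for the whole second after the job is handed in: Gauge held still, touching only the gripper, level within 11 degrees, tip within 35 mm sideways of the dish's middle and 25 to 130 mm above its underside; red tin upright, 60 to 140 mm from the scanner's window, label facing it within 15 degrees; dish within 20 mm of its start (all of step 1 and contact force between the fingers and dip_gauge above 1 N and angle between dip_gauge's own x axis and vertical between 1.3708 and 1.7708 rad and horizontal distance between gauge_tip and dish below 0.035 m and z of gauge_tip in the frame of dish between 0.025 and 0.13 m and height (world z) of dip_gauge above 0.02 m and linear speed of each of dip_gauge, dye_can below 0.02 m/s and contact force between dip_gauge and dish below 0.1 N and contact force between dip_gauge and rest below 0.1 N and contact force between dip_gauge and dye_can below 0.1 N and contact force between dip_gauge and wax_board below 0.1 N and contact force between dip_gauge and green_can below 0.1 N and contact force between dip_gauge and black_jar below 0.1 N and contact force between dip_gauge and ochre_jar below 0.1 N and contact force between dip_gauge and mallet below 0.1 N and contact force between dip_gauge and knife below 0.1 N and contact force between dip_gauge and brush_pot below 0.1 N and distance of dish from where it was at the start of the episode below 0.02 m); the arm keeps its last pose, push and grip.
It fails at once if the red tin is tipped over (angle between dye_can's own z axis and vertical above 0.3 rad).
It fails at once if the dish is pushed away (distance of dish from where it was at the start of the episode above 0.03 m).
It fails at once if another thing on the bench is disturbed (distance of any of green_can, black_jar, ochre_jar, mallet, knife, brush_pot from where it was at the start of the episode above 0.03 m).
It also fails if it takes over 67 s, if anything falls off the work surface, if the arm or the gripper's body presses on something with over 40 N, if the wrist force passes 120 N, or if a joint passes its speed limit or range.

## Robot

A 6-joint arm with a two-finger parallel gripper is mounted at the origin on the work surface. World frame = base frame: x ahead of the robot, y to its left, z up, the work surface at z = 0. Lengths are in m, angles in rad, forces in N, time in s.
With the tool pointing down it reaches from about 0.325 to 0.9 m from the base axis. Payload 6.1 kg.
Tool frame: the origin (TCP) lies between the finger pads; the fingertips stand 11 mm ahead of it and the grasp point (between the pads) lies 8 mm behind it; z points along the fingers, y is the direction in which the jaws open and shut (so a half turn about z gives the same grasp; the last joint's range is limited). The gripper opens to 85 mm and grips with 20 to 120 N. Pads are 22 mm wide; open, the fingers measure 114 mm over their backs; the gripper's body (76 mm by 85 mm) begins 54 mm behind the grasp point. The pads swing forward as they close: fully open they stand 13 mm farther back than shut.
Start: joints at [-0.126, 0.22, 1.526, -0, 1.395, -0.126], TCP at [0.625, -0, 0.242] pointing down, gripper open.
Joint ranges: [-2.98, 2.98], [-0.91, 2.08], [0.09, 2.57], [-1.24, 4.39], [0.2, 2.65], [-2.68, 2.68]. Speed limits (rad/s): [2.57, 2.57, 3.01, 3.14, 3.14, 3.14].

## Interface

Orientations are given as a unit quaternion [w, x, y, z].
In Python, from rig import get_state, snapshot, job_done gives the robot as it stands.
- The arm moves only by the shell command python3 -m crank 'ROWS' [FORCE]. ROWS is text: rows parted by semicolons, each of 7 numbers parted by spaces: the shift along the tool's x, y, z in mm, then the turn, a rotation vector about the tool's x, y, z in rad, then the finger opening in mm, from 0 to 85.4. In form: tx ty tz rx ry rz jaw; .... A call has 1 to 12 rows; each row shifts and turns the commanded pose from where the row before left it, along the tool's axes as they then stand; what a row does not reach is not made up. A row lasts 1/12 s, in which the tool goes at most 41.7 mm and 7.16 degrees, less where a joint would pass 70% of its speed; a pose out of reach is approached as far as the arm can. A call with a gripper value outside its range is refused whole. The fingers move at their own pace and stop on an object; FORCE is the grip in N (left out, the last holds). Time passes only in rows, so rows that do not move let the fingers close. It gives the time, the measured TCP pose, the force and the opening at its end, in the units of the state.
- get_state(): the state, without advancing time (a new reading comes with each control period).
- snapshot(name): name is "scene" or "side" or "wrist"; returns a dict with "frame" (400x640x3 uint8, red, green, blue), "depth" (400x640 float32, m along the optical axis (not along the pixel's ray), 0 where there is no reading), "mtx" (3x3 intrinsics, pixels), "rvec" (rotation vector, rad) and "tvec" (3), from world to camera coordinates, as OpenCV has them; the wrist camera has in their place "mount" (4x4, takes a point from camera to tool coordinates, whose origin is the TCP and whose axes are the flange's). Camera axes: x right, y down, z forward; pixel columns grow to the right and rows downward; lengths in m; the calibration is good to about 2 mm. A picture is of the moment at which its call begins: read the wrist's pose just before it.
- job_done(): hands the job in, once; it reports no verdict.
The state is a dict: "time": time; "joints": joint angles; "joint_velocities": joint speeds; "joint_efforts": joint torques, N m; "eef_pos": TCP position; "orientation": TCP orientation; "contact_force": force on the tool from outside, world axes, zero at the start; "moment": the same for the moment, N m; "grip_width": finger opening in m.
Only numpy, scipy, OpenCV 4.12 (cv2) and the standard library are available. Lean on these libraries where they do the work, as an engineer would, in place of code of your own. Each camera call takes 0.05 s, during which the arm holds its last target.

## Working session

There is one attempt and no reset: what is moved stays moved. The work goes in short steps, Python scripts to look and compute and a shell command to move; the robot and the scene stay as the last step left them, time stands still between calls to the robot, and variables do not carry over. Pictures are saved under pics/ and viewed, and the job is handed in when it is done.

```bash
ls; mkdir -p pics
cat > h.py <<'E'
import numpy as np, cv2
from scipy.spatial.transform import Rotation as R
from rig import get_state, snapshot, job_done
def save(n,name):
    s=snapshot(n); cv2.imwrite(f'pics/{name}.png',s['frame'][:,:,::-1]); return s
def pose(st):
    q=st['orientation']; return np.array(st['eef_pos']),R.from_quat([q[1],q[2],q[3],q[0]]).as_matrix()
def world(s,st=None):
    d=s['depth'];K=np.array(s['mtx']);v,u=np.mgrid[:d.shape[0],:d.shape[1]]
    P=np.stack([(u-K[0,2])/K[0,0]*d,(v-K[1,2])/K[1,1]*d,d],-1)
    if 'mount' in s:
        M=np.array(s['mount']);p,Rm=pose(st)
        P=P@M[:3,:3].T+M[:3,3]; P=P@Rm.T+p
    else:
        Rm=R.from_rotvec(np.ravel(s['rvec'])).as_matrix(); P=(P-np.ravel(s['tvec']))@Rm
    P[d==0]=np.nan
    return P
E
python3 - <<'E'
from h import *
st=get_state();print(st)
for n in ['scene','side','wrist']:
    s=save(n,n+'0'); np.savez(n+'0.npz',**s)
    if n!='wrist':
        Rm=R.from_rotvec(np.ravel(s['rvec'])).as_matrix();print(n,-Rm.T@np.ravel(s['tvec']),Rm[2])
E
```

```text
pics
{'time': 0.0, 'joints': array([-1.26103318e-01,  2.21211755e-01,  1.52763295e+00, -1.19639220e-06,
        1.39473524e+00, -1.26096102e-01]), 'joint_velocities': array([-7.33290261e-04, -7.53690116e-04,  1.56113955e-05, -8.03378878e-04,
       -1.10324577e-03, -6.99688933e-04]), 'joint_efforts': array([-5.06932320e-04, -4.96913910e+01, -3.89390445e+01, -4.46828235e-04,
        1.12446505e-02,  2.49123751e-06]), 'eef_pos': array([6.24396150e-01, 7.02693361e-05, 2.41196594e-01]), 'orientation': array([-7.85038406e-04,  7.07108909e-01,  7.07103955e-01, -6.09135145e-04]), 'contact_force': array([ 0.62391011,  0.01092648, -0.46655995]), 'moment': array([-0.01254168, -0.0217948 , -0.00798628]), 'grip_width': 0.08536997732789947}
scene [ 0.99094979 -0.68421509  0.63159068] [-0.46574246  0.70730722 -0.53178986]
side [-0.13793213  0.84274404  1.01926608] [ 0.47200682 -0.59435091 -0.65111946]
```

View pics/scene0.png

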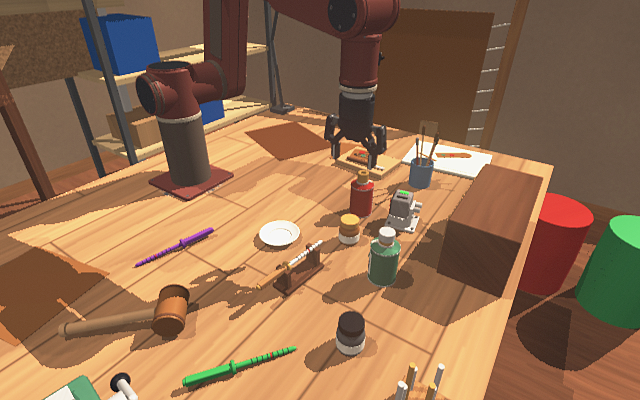

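View pics/side0.png

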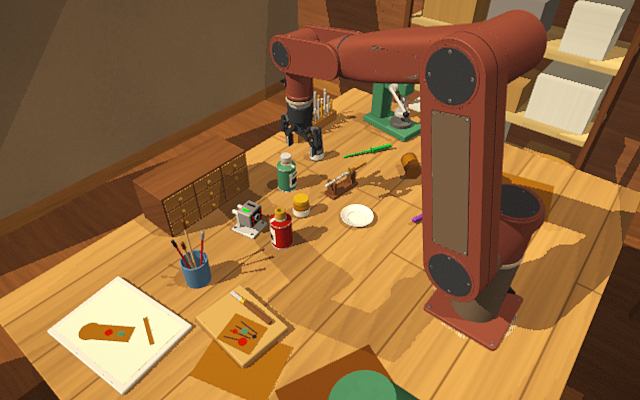

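View pics/wrist0.png

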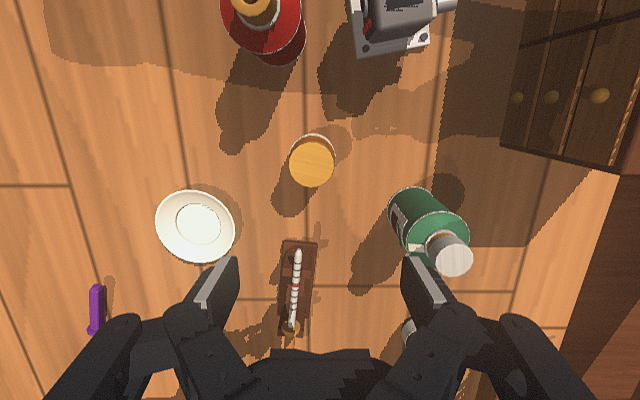

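Run:
```python
from h import *
st={'eef_pos':[6.24396150e-01,7.02693361e-05,2.41196594e-01],'orientation':[-7.85038406e-04,7.07108909e-01,7.07103955e-01,-6.09135145e-04]}
D={n:dict(np.load(n+'0.npz')) for n in ['scene','side','wrist']}
W={n:world(D[n],st if n=='wrist' else None) for n in D}
for n,pts in {'scene':[(280,233),(323,243),(258,288),(290,262),(362,178),(362,195),(350,225),(387,238),(404,200),(350,320),(422,165)],'side':[(280,213),(280,240),(247,205),(357,215),(301,200),(286,160),(340,180)],'wrist':[(195,223),(298,255),(290,325),(295,290),(311,160),(455,255),(262,5),(298,243),(288,335)]}.items():
    for u,v in pts: print(n,u,v,W[n][v,u].round(4))
f=D['scene']['frame'];cv2.imwrite('pics/cr1.png',cv2.resize(f[140:310,230:440,::-1],None,fx=3.5,fy=3.5,interpolation=2))
f=D['side']['frame'];cv2.imwrite('pics/cr2.png',cv2.resize(f[140:270,210:390,::-1],None,fx=4,fy=4,interpolation=2))
```

```text
scene 280 233 [ 0.4478 -0.0695  0.0056]
scene 323 243 [ 0.5652 -0.0319 -0.0008]
scene 258 288 [ 0.5765 -0.2947  0.0604]
scene 290 262 [ 0.5853 -0.1975  0.0645]
scene 362 178 [0.5794 0.1433 0.1234]
scene 362 195 [0.5914 0.1275 0.0791]
scene 350 225 [ 6.267e-01 -1.000e-04  6.540e-02]
scene 387 238 [ 0.7596 -0.0759  0.1318]
scene 404 200 [0.7079 0.1498 0.0928]
scene 350 320 [ 0.7811 -0.2669  0.0722]
scene 422 165 [0.649  0.4547 0.0543]
side 280 213 [0.5639 0.1681 0.1347]
side 280 240 [0.5571 0.1832 0.0371]
side 247 205 [0.7016 0.176  0.0943]
side 357 215 [ 0.4565 -0.0837  0.0104]
side 301 200 [0.6057 0.0288 0.0698]
side 286 160 [ 0.7377 -0.0462  0.1288]
side 340 180 [ 0.6242 -0.21   -0.0009]
wrist 195 223 [ 0.4474 -0.0764  0.0074]
wrist 298 255 [ 0.5961 -0.0927  0.0672]
wrist 290 325 [ 0.5824 -0.2007  0.0657]
wrist 295 290 [ 0.591  -0.1437  0.067 ]
wrist 311 160 [0.6134 0.0252 0.0714]
wrist 455 255 [ 0.75   -0.0521  0.1377]
wrist 262 5 [0.5819 0.1495 0.1369]
wrist 298 243 [ 0.5917 -0.105   0.0124]
wrist 288 335 [ 0.5795 -0.2151  0.0684]
```

View pics/cr1.png

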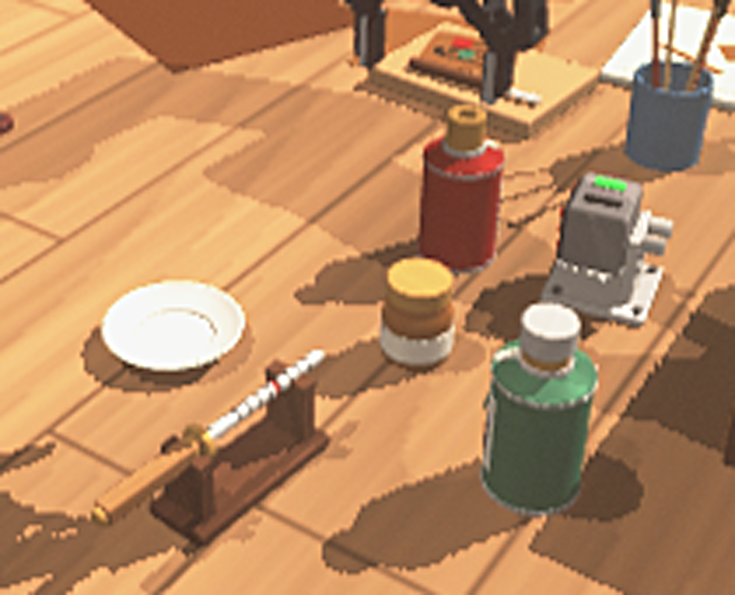

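View pics/cr2.png

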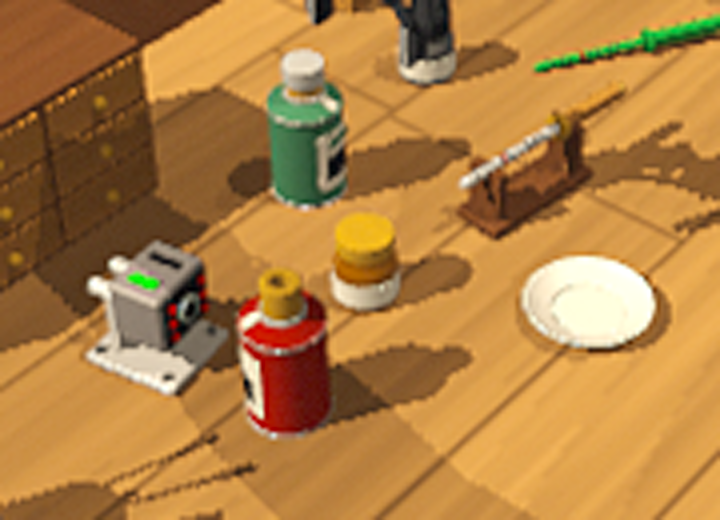

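```bash
python3 -m crank '20 0 0 0 0 0 85; 20 0 0 0 0 0 85; 20 0 0 0 0 0 85;10 0 0 0 0 0 85; 0 0 0 0 0 0 85'
python3 - <<'E'
from h import *
st=get_state();s=save('wrist','w1');np.savez('w1.npz',**s);np.savez('w1st.npz',p=st['eef_pos'],o=st['orientation'])
print(s['mount'],s['mtx'])
cv2.imwrite('pics/w1c.png',cv2.resize(s['frame'][0:260,160:480,::-1],None,fx=2.3,fy=2.3,interpolation=2))
E
```

```text
time: 0.57
eef_pos: [0.6247, 0.072, 0.242]
orientation: [-0.0, 0.706, 0.708, -0.0]
contact_force: [-0.2, 0.4, -0.0]
grip_width: 0.0853
[[-1.11622815e-03 -9.45774893e-01 -3.24820882e-01  8.36698245e-02]
 [ 9.99998141e-01 -5.44938914e-04 -1.84974726e-03 -9.73344661e-04]
 [ 1.57243698e-03 -3.24822343e-01  9.45773743e-01 -1.32847599e-01]
 [ 0.00000000e+00  0.00000000e+00  0.00000000e+00  1.00000000e+00]] [[284.44962959   0.         319.50178904]
 [  0.         284.44962959 199.92591787]
 [  0.           0.           1.        ]]
```

View pics/w1c.png

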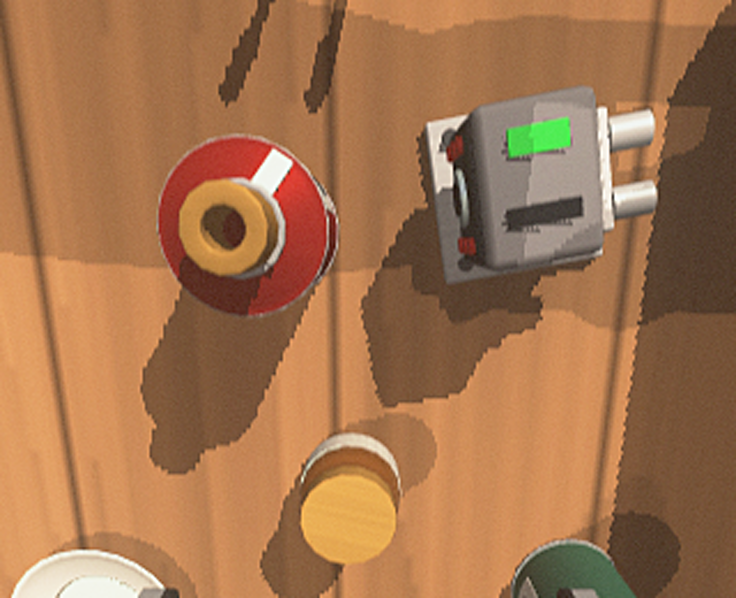

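```bash
cat > m1.py <<'E'
from h import *
s=dict(np.load('w1.npz'));t=np.load('w1st.npz');st={'eef_pos':t['p'],'orientation':t['o']}
W=world(s,st)
f=s['frame'].astype(int)
m=(abs(W[...,2]-.135)<.005)&(abs(W[...,0]-.575)<.04)&(abs(W[...,1]-.155)<.04)
P=W[m];print('ring',len(P),P.mean(0))
# circle fit by min enclosing
c,r=cv2.minEnclosingCircle(P[:,:2].astype(np.float32));print('ring',c,r)
m=(W[...,2]>.09)&(W[...,2]<.107)&(np.hypot(W[...,0]-c[0],W[...,1]-c[1])<.045)
P=W[m];C2,r2=cv2.minEnclosingCircle(P[:,:2].astype(np.float32));print('body',C2,r2)
w=m&(f.min(-1)>150)&(np.hypot(W[...,0]-c[0],W[...,1]-c[1])<.034)
P=W[w]
for p in P[::3]:
    print(p.round(4),np.degrees(np.arctan2(p[1]-c[1],p[0]-c[0])).round(1),np.hypot(p[1]-c[1],p[0]-c[0]).round(4))
for u,v in [(360,86),(359,82),(360,90),(358,66),(363,107),(356,64),(440,40),(367,111)]: print(u,v,W[v,u].round(4))
# scanner front-face: body points z>.02
m=(W[...,2]>.085)&(W[...,2]<.1)&(W[...,0]>.62)&(W[...,1]>.09)&(W[...,1]<.25)
print('top rect',cv2.minAreaRect((W[m][:,:2]*1000).astype(np.float32)),cv2.boxPoints(cv2.minAreaRect((W[m][:,:2]*1000).astype(np.float32))))
E
python3 m1.py
```

```text
ring 1059 [0.57357018 0.15895339 0.13581872]
ring (0.573150098323822, 0.1587938517332077) 0.015990179032087326
body (0.5729457139968872, 0.15892544388771057) 0.03462057188153267
[0.5827 0.191  0.097 ] 73.5 0.0336
[0.5914 0.1869 0.0975] 56.9 0.0335
[0.5873 0.1858 0.1001] 62.3 0.0305
[0.5924 0.186  0.098 ] 54.8 0.0333
[0.5873 0.185  0.1   ] 61.7 0.0298
[0.5899 0.1851 0.0997] 57.5 0.0311
[0.5847 0.1841 0.1008] 65.5 0.0278
[0.5872 0.1842 0.0999] 61.1 0.0291
[0.5898 0.1843 0.099 ] 57.0 0.0305
[0.5841 0.1831 0.1029] 65.8 0.0267
[0.5865 0.1833 0.1012] 61.4 0.0279
[0.589  0.1834 0.1005] 57.1 0.0292
[0.5915 0.1835 0.0991] 53.4 0.0308
[0.5839 0.1824 0.102 ] 65.5 0.0259
[0.5863 0.1826 0.1002] 61.1 0.0272
[0.5892 0.1824 0.1018] 55.9 0.0285
[0.5916 0.1826 0.1001] 52.2 0.0301
[0.5831 0.1815 0.103 ] 66.2 0.0248
[0.5857 0.1816 0.1024] 61.2 0.026
[0.5881 0.1817 0.1005] 57.0 0.0274
[0.5908 0.1817 0.101 ] 52.4 0.0289
[0.5933 0.1819 0.0994] 48.9 0.0306
[0.5833 0.1806 0.1042] 65.0 0.024
[0.5859 0.1806 0.1042] 59.7 0.0253
[0.5883 0.1807 0.1027] 55.3 0.0267
[0.5908 0.1809 0.1011] 51.4 0.0283
[0.5931 0.1811
[... 1194 characters left out ...]
7.3 0.0197
[0.6036 0.1738 0.0976] 26.2 0.0339
[0.5872 0.1726 0.1038] 44.3 0.0197
[0.6044 0.1722 0.0971] 23.2 0.034
[0.6052 0.1697 0.0967] 18.7 0.0339
[0.6061 0.1663 0.0965] 12.8 0.0337
[0.6068 0.1611 0.096 ] 4.0 0.0338
[0.6068 0.1585 0.0958] -0.5 0.0336
360 86 [0.6626 0.1708 0.0748]
359 82 [0.6622 0.1748 0.069 ]
360 90 [0.6634 0.1674 0.0702]
358 66 [0.6609 0.1897 0.066 ]
363 107 [0.6665 0.1513 0.0749]
356 64 [0.659  0.1916 0.0646]
440 40 [0.763  0.2245 0.0008]
367 111 [0.6696 0.1476 0.0819]
top rect ((758.2688598632812, 161.4228057861328), (192.22341918945312, 149.55831909179688), 2.1924526691436768) [[659.3667  232.47035]
 [665.08826  83.02152]
 [857.171    90.37526]
 [851.44946 239.8241 ]]
```

```bash
python3 -m crank '22 -13 0 0 0 0 85; 22 -13 0 0 0 0 85; 22 -13 0 0 0 0 85; 21 -13 0 0 0 0 85; 0 0 25 0 0 0 60; 0 0 25 0 0 0 60; 0 0 20 0 0 0 60; 0 0 0 0 0 0 60; 0 0 0 0 0 0 60'
python3 - <<'E'
from h import *
st=get_state();p,Rm=pose(st);print(p,Rm);s=save('wrist','w2')
W=world(s,st);m=(abs(W[...,2]-.135)<.005)&(np.hypot(W[...,0]-.573,W[...,1]-.159)<.03)
P=W[m];print(len(P),cv2.minEnclosingCircle(P[:,:2].astype(np.float32)))
E
```

```text
time: 1.37
eef_pos: [0.5722, 0.1559, 0.1712]
orientation: [-0.001, 0.707, 0.707, -0.001]
contact_force: [0.3, 0.6, 0.3]
grip_width: 0.0599
[0.57224237 0.15588713 0.17119452] [[ 7.96539972e-04  9.99995190e-01 -2.99767132e-03]
 [ 9.99999324e-01 -7.99075791e-04 -8.44826950e-04]
 [-8.47218252e-04 -2.99699635e-03 -9.99995150e-01]]
1454 ((0.5730265974998474, 0.1589236855506897), 0.0160312931984663)
```

View pics/w2.png

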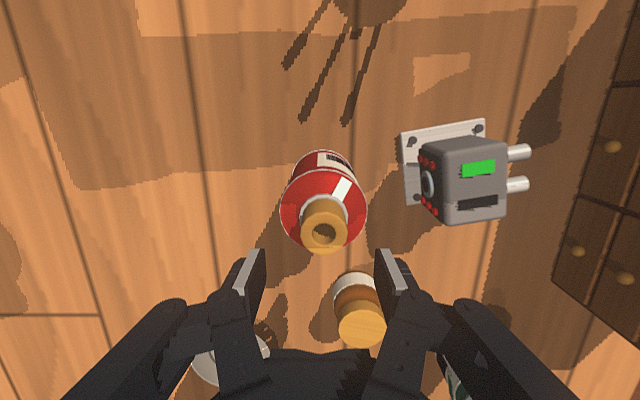

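```bash
python3 -m crank '3 1 14 0 0 0 60; 0 0 20 0 0 0 60; 0 0 19 0 0 0 60; 0 0 0 0 0 0 60; 0 0 0 0 0 0 25; 0 0 0 0 0 0 25; 0 0 0 0 0 0 25;0 0 0 0 0 0 25; 0 0 0 0 0 0 25' 35
python3 - <<'E'
from h import *
st=get_state();p,Rm=pose(st);print(p,st['contact_force'],st['moment'],st['grip_width'],st['joints']);s=save('wrist','w3')
E
```

```text
time: 2.17
eef_pos: [0.5749, 0.1602, 0.1211]
orientation: [0.001, 0.707, 0.707, 0.001]
contact_force: [-2.2, 0.1, 5.8]
grip_width: 0.0311
[0.57494031 0.16020701 0.12112738] [-2.18830801  0.10785753  5.77061493] [-0.01891533  0.39913417  0.02758839] 0.031059955826624144 [1.39666251e-01 2.66047232e-01 1.71022052e+00 2.71598454e-05
 1.16283006e+00 1.39566475e-01]
```

View pics/w3.png

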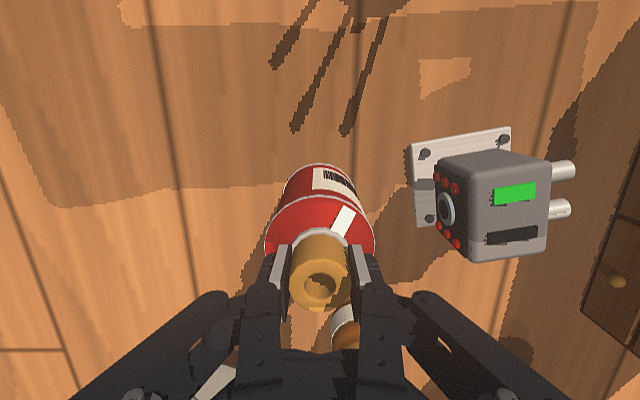

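```bash
python3 -m crank '0 0 -2 0 0 0 25; 0 0 0 0 0 0.06 25; 0 0 0 0 0 0.08 25; 0 0 0 0 0 0.08 25; 0 0 0 0 0 0.08 25; 0 0 0 0 0 0.08 25; 0 0 0 0 0 0.08 25; 0 0 0 0 0 0.08 25; 0 0 0 0 0 0.08 25; 0 0 0 0 0 0.08 25; 0 0 0 0 0 0.08 25; 0 0 0 0 0 0.08 25';python3 -m crank '0 0 0 0 0 0 25; 0 0 0 0 0 0 25'
python3 - <<'E'
from h import *
st=get_state();p,Rm=pose(st);print(p,st['contact_force'],st['moment'],st['grip_width'],st['joints']);s=save('wrist','w4')
s=save('side','s4');cv2.imwrite('pics/s4c.png',cv2.resize(s['frame'][140:270,210:390,::-1],None,fx=4,fy=4,interpolation=2))
E
```

```text
time: 3.22
eef_pos: [0.5745, 0.1595, 0.1211]
orientation: [0.001, 0.938, 0.346, 0.0]
contact_force: [2.0, -0.4, -3.9]
grip_width: 0.0312
time: 3.38
eef_pos: [0.5741, 0.1596, 0.1211]
orientation: [0.0, 0.937, 0.349, 0.0]
contact_force: [2.3, -1.6, -3.3]
grip_width: 0.0311
[0.57411335 0.15961731 0.12112578] [ 2.2764732  -1.58264378 -3.26421126] [-0.41370477 -0.39743842  0.03367126] 0.031135412226242772 [ 1.39232531e-01  2.65655049e-01  1.71070195e+00 -6.89534098e-04
  1.16508101e+00  9.97252053e-01]
```

View pics/w4.png

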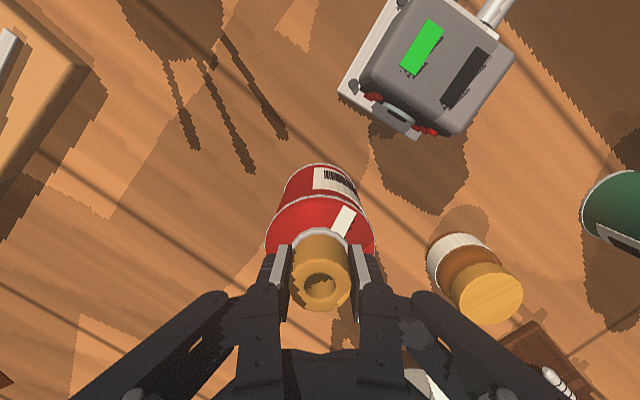

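View pics/s4c.png

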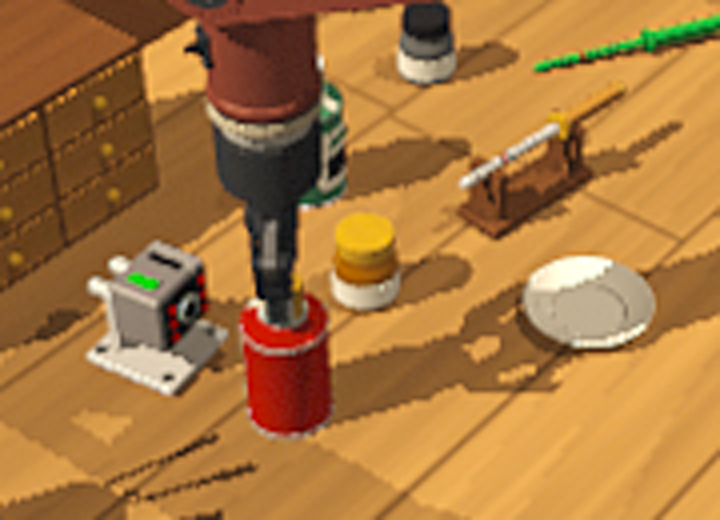

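```bash
python3 -m crank '0 0 0 0 0 0 60; 0 0 0 0 0 0 60; 0 0 0 0 0 0 60; 0 0 0 0 0 0 60; 0 0 -20 0 0 0 60; 0 0 -30 0 0 0 60;0 0 -30 0 0 0 60; 0 0 0 0 0 0 60; 0 0 0 0 0 0 60'
cat > m2.py <<'E'
from h import *
import sys
st=get_state();s=save('wrist',sys.argv[1]);W=world(s,st);f=s['frame'].astype(int)
print(st['eef_pos'],st['orientation'],st['time'])
m=(abs(W[...,2]-.135)<.005)&(np.hypot(W[...,0]-.573,W[...,1]-.159)<.03)
P=W[m];c,r=cv2.minEnclosingCircle(P[:,:2].astype(np.float32));print('ring',c,r)
rr=np.hypot(W[...,0]-c[0],W[...,1]-c[1])
m=(W[...,2]>.096)&(W[...,2]<.107)&(f.min(-1)>150)&(rr<.031)&(rr>.022)
P=W[m];a=np.degrees(np.arctan2(P[:,1]-c[1],P[:,0]-c[0]));print(len(a),np.percentile(a,[2,25,50,75,98]), 'window',np.degrees(np.arctan2(.1705-c[1],.6625-c[0])))
E
python3 m2.py w5
```

```text
time: 4.23
eef_pos: [0.5757, 0.1604, 0.2044]
orientation: [0.001, 0.937, 0.348, 0.003]
contact_force: [-0.3, 0.7, -0.4]
grip_width: 0.0602
[0.57572347 0.16042864 0.20439971] [5.11008639e-04 9.37440575e-01 3.48133609e-01 2.81006779e-03] 4.2333
ring (0.5716551542282104, 0.15947751700878143) 0.01594037376344204
117 [-3.006665    2.4638428   7.06419044 11.93351971 16.73541276] window 6.91805588722996
```

View pics/w5.png

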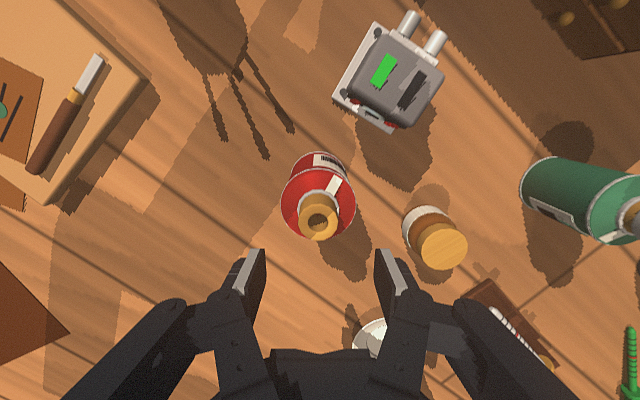

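Run:
```python
from h import *
st={'eef_pos':[6.24396150e-01,7.02693361e-05,2.41196594e-01],'orientation':[-7.85038406e-04,7.07108909e-01,7.07103955e-01,-6.09135145e-04]}
print(get_state()['joints'])
for n in ['wrist','scene','side']:
    s=dict(np.load(n+'0.npz'));W=world(s,st if n=='wrist' else None)
    m=(W[...,2]>.056)&(W[...,2]<.076)&(W[...,0]>.54)&(W[...,0]<.64)&(W[...,1]>-.33)&(W[...,1]<-.06)
    P=W[m]
    l=cv2.fitLine(P[:,:2].astype(np.float32),cv2.DIST_HUBER,0,1e-4,1e-4).ravel(); 
    if l[1]<0:l[:2]*=-1
    t=(P[:,:2]-l[2:])@l[:2];ang=np.degrees(np.arctan2(l[1],l[0]))
    res=(P[:,:2]-l[2:])@np.array([-l[1],l[0]])
    print(n,len(P),ang,'tip',l[2:]+l[:2]*t.max(),'end',l[2:]+l[:2]*t.min(),np.ptp(t),res.std())
    f=s['frame'][m].astype(int)
    # dish: white pts
    m=(W[...,2]>.004)&(W[...,2]<.03)&(np.hypot(W[...,0]-.45,W[...,1]+.075)<.075)
    Q=W[m][:,:2].astype(np.float32);print('dish',cv2.minEnclosingCircle(Q),W[m][:,2].max())
    # rest base
    m=(W[...,2]>.007)&(W[...,2]<.017)&(np.hypot(W[...,0]-.59,W[...,1]+.15)<.09)
    Q=W[m][:,:2].astype(np.float32);print('base',cv2.minAreaRect(Q))
```

```text
[1.39698276e-01 1.81896499e-01 1.64758049e+00 1.96822750e-04
 1.31017210e+00 9.99373323e-01]
wrist 1236 83.46281 tip [ 0.59634009 -0.08694384] end [ 0.57906917 -0.23765902] 0.1517015098239597 0.007571008795316387
dish ((0.4476107358932495, -0.0666445717215538), 0.06538853794336319) 0.022392355092643423
base ((0.586914598941803, -0.16822494566440582), (0.12945851683616638, 0.04986950010061264), 83.39541625976562)
scene 589 83.529236 tip [ 0.60107938 -0.08754459] end [ 0.57747139 -0.29569361] 0.2094835295383779 0.006494420682282887
dish ((0.4536387026309967, -0.0775303840637207), 0.05592142418026924) 0.020494800676816846
base ((0.5890111327171326, -0.17152075469493866), (0.12960027158260345, 0.05141916871070862), 84.1103744506836)
side 214 82.50612 tip [ 0.59552791 -0.08675233] end [ 0.56825597 -0.2940745 ] 0.2091081976698226 0.006798257519050971
dish ((0.44954681396484375, -0.07359780371189117), 0.07330432534217834) 0.02416591735165222
base ((0.5906950235366821, -0.1607896089553833), (0.12937363982200623, 0.11997867375612259), 27.805946350097656)
```

```bash
cat >> h.py <<'E'
def log():
    st=get_state()
    import json
    open('log.jsonl','a').write(json.dumps({k:np.asarray(st[k]).tolist() for k in ['joints','eef_pos','orientation']})+'\n')
    return st
E
L='from h import *;st=log();print(st["joints"].round(3),pose(st)[1].round(3).tolist())'
python3 -c "$L"
python3 -m crank '0 0 -30 0 0 0 85;0 0 -30 0 0 -0.1 85;0 0 -20 0 0 -0.1 85;0 0 0 0 0 -0.1 85;0 0 0 0 0 -0.1 85;0 0 0 0 0 -0.1 85;0 0 0 0 0 -0.1 85;0 0 0 0 0 -0.1 85;0 0 0 0 0 -0.05 85; 0 0 0 0 0 0 85'
python3 -c "$L"
python3 -m crank '-30 0 0 0 0.1 0 85;-30 0 -3 0 0.1 0 85;-30 0 -6 0 0.1 0 85;-30 0 -9 0 0.1 0 85;-30 0 -12 0 0.1 0 85;-28 0 -14 0 0.1 0 85;-26 0 -17 0 0.1 0 85;-26 0 -20 0 0.085 0 85;-22 0 -22 0 0 0 85;-22 0 -22 0 0 0 85; 0 0 0 0 0 0 85'
python3 -c "$L"
```

```text
[0.14  0.182 1.648 0.    1.31  0.999] [[0.758, 0.653, 0.002], [0.653, -0.758, 0.0], [0.002, 0.001, -1.0]]
time: 5.12
eef_pos: [0.5731, 0.1599, 0.2792]
orientation: [-0.001, 0.744, 0.668, -0.001]
contact_force: [0.9, 0.2, 0.2]
grip_width: 0.0851
[0.14  0.13  1.56  0.    1.455 0.248] [[0.108, 0.994, -0.003], [0.994, -0.108, -0.0], [-0.001, -0.003, -1.0]]
time: 6.03
eef_pos: [0.5388, -0.1551, 0.2749]
orientation: [-0.255, 0.691, 0.613, 0.285]
contact_force: [0.0, 0.3, -0.4]
grip_width: 0.0851
[-0.763  0.302  1.547  0.614  1.789 -0.663] [[0.086, 0.993, 0.08], [0.702, -0.117, 0.702], [0.707, -0.004, -0.707]]
```

```bash
cat > kin.py <<'E'
import numpy as np,json
from scipy.spatial.transform import Rotation as R
from scipy.optimize import least_squares
rows=[json.loads(l) for l in open('log.jsonl')]
rows.append(dict(joints=[-1.26103318e-01,2.21211755e-01,1.52763295,-1.2e-06,1.39473524,-1.26096102e-01],eef_pos=[.62439615,7e-05,.241196594],orientation=[-7.85e-04,.707108909,.707103955,-6.09e-04]))
rows.append(dict(joints=[1.39232531e-01,2.65655049e-01,1.71070195,-6.895e-04,1.16508101,9.97252053e-01],eef_pos=[.57411335,.15961731,.12112578],orientation=[0,.937,.349,0]))
def Rz(a):return R.from_rotvec([0,0,a]).as_matrix()
def Ry(a):return R.from_rotvec([0,a,0]).as_matrix()
def fk(q,p,s4=1.,s6=-1.):
    h,r0,d,L1,e,L2,L3=p
    # q=0: upper arm up (z); forearm along z ; tool along z
    A=Rz(q[0])
    pos=np.array([0,0,h])+A@[r0,d,0]
    A=A@Ry(q[1]);pos=pos+A@[0,0,L1]
    A=A@Ry(q[2]);pos=pos+A@[e,0,L2]
    A=A@Rz(s4*q[3]);A=A@Ry(q[4]);pos=pos+A@[0,0,L3]
    A=A@Rz(-s6*q[5]*-1+0)
    return pos,A
def tool(A): return A
X=np.array([0.3,0,.079,.45,0,.4,.3])
def mats(): return [R.from_quat(np.roll(r['orientation'],-1)).as_matrix() for r in rows]
if __name__=='__main__':
    for s4 in (1,-1):
        def res(p):
            return np.concatenate([fk(r['joints'],p[:7],s4)[0]-r['eef_pos'] for r in rows]+[[1e-3*x for x in p-X]])
        s=least_squares(res,X);print(s4,s.x.round(4));print(res(s.x)[:-7].reshape(-1,3).round(4).tolist())
        for r,M in zip(rows,mats()):
            for s6 in (1,-1):
                A=fk(r['joints'],s.x,s4,s6)[1];print(s6,(A.T@M).round(2).tolist())
E
python3 kin.py
```

```text
1 [0.3111 0.     0.0786 0.4116 0.0524 0.5477 0.3229]
[[-0.0, -0.0, 0.0], [-0.0, -0.0, -0.0], [0.0, -0.0, 0.0], [-0.0, 0.0, -0.0], [0.0, -0.0, 0.0]]
1 [[0.0, -1.0, 0.0], [1.0, 0.0, 0.0], [-0.0, 0.0, 1.0]]
-1 [[-0.91, 0.42, -0.0], [-0.42, -0.91, -0.0], [-0.0, 0.0, 1.0]]
1 [[0.0, -1.0, 0.0], [1.0, 0.0, 0.0], [-0.0, 0.0, 1.0]]
-1 [[-0.48, -0.88, -0.0], [0.88, -0.48, 0.0], [-0.0, 0.0, 1.0]]
1 [[0.0, -1.0, 0.0], [1.0, 0.0, 0.0], [-0.0, 0.0, 1.0]]
-1 [[0.97, -0.24, 0.0], [0.24, 0.97, -0.0], [-0.0, 0.0, 1.0]]
1 [[-0.0, -1.0, -0.0], [1.0, -0.0, 0.0], [-0.0, -0.0, 1.0]]
-1 [[0.25, -0.97, -0.0], [0.97, 0.25, 0.0], [-0.0, -0.0, 1.0]]
1 [[0.0, -1.0, 0.0], [1.0, 0.0, 0.0], [-0.0, 0.0, 1.0]]
-1 [[-0.91, 0.41, -0.0], [-0.41, -0.91, 0.0], [-0.0, 0.0, 1.0]]
-1 [ 0.9266  0.2847  0.0972 -1.3353 -0.5781  0.4447 -0.1579]
[[0.0266, 0.0225, 0.0141], [0.0299, 0.0229, 0.0023], [-0.0189, -0.0847, -0.0777], [-0.0843, 0.0294, 0.0307], [-0.0223, 0.0157, 0.0306]]
1 [[-0.0, -1.0, 0.0], [1.0, -0.0, 0.0], [-0.0, 0.0, 1.0]]
-1 [[-0.91, 0.42, -0.0], [-0.42, -0.91, 0.0], [-0.0, 0.0, 1.0]]
1 [[-0.0, -1.0, 0.0], [1.0, -0.0, 0.0], [-0.0, 0.0, 1.0]]
-1 [[-0.48, -0.88, -0.0], [0.88, -0.48, 0.0], [-0.0, 0.0, 1.0]]
1 [[0.51, -0.73, -0.46], [0.58, -0.1, 0.81], [-0.64, -0.68, 0.37]]
-1 [[0.68, -0.28, 0.68], [-0.36, 0.68, 0.64], [-0.64, -0.68, 0.37]]
1 [[0.0, -1.0, 0.0], [1.0, 0.0, -0.0], [0.0, 0.0, 1.0]]
-1 [[0.25, -0.97, -0.0], [0.97, 0.25, -0.0], [0.0, 0.0, 1.0]]
1 [[0.0, -1.0, -0.0], [1.0, 0.0, -0.0], [0.0, -0.0, 1.0]]
-1 [[-0.91, 0.41, 0.0], [-0.41, -0.91, -0.0], [0.0, -0.0, 1.0]]
```

```bash
cat > plan.py <<'E'
from kin import *
P=[0.3111,0,0.0786,0.4116,0.0524,0.5477,0.3229]
LO=np.array([-2.98,-.91,.09,-1.24,.2,-2.68]);HI=np.array([2.98,2.08,2.57,4.39,2.65,2.68])
rows_=rows
def res(p): return np.concatenate([fk(r['joints'],p)[0]-r['eef_pos'] for r in rows_]+[1e-3*(p-X)])
P=least_squares(res,X).x
Q90=Rz(np.pi/2)
def FK(q): p,A=fk(q,P); return p,A@Q90
def IK(p,M,q0s):
    best=None
    for q0 in q0s:
        s=least_squares(lambda q:np.concatenate([(FK(q)[0]-p)*5,R.from_matrix(FK(q)[1].T@M).as_rotvec()]),np.clip(q0,LO+.01,HI-.01),bounds=(LO,HI))
        if s.cost<1e-8:
            m=np.minimum(s.x-LO,HI-s.x).min()
            d=np.abs(s.x-q0s[0]).max()
            if best is None or d<best[1]: best=(s.x,d,m)
    return best
def toolpose(go,gx,gz,s,off=0.052,ten=np.pi/4):
    gx=np.array(gx,float);gz=np.array(gz,float)
    z=np.cos(ten)*gx-np.sin(ten)*gz; x=s*(np.sin(ten)*gx+np.cos(ten)*gz); y=np.cross(z,x)
    M=np.stack([x,y,z],1); return np.array(go)-off*gx+0.008*z,M
def u(a): a=np.radians(a);return np.array([np.cos(a),np.sin(a),0])
K=np.array([0,0,1.])
A0=83.5; C=np.array([.5869,-.1682,0]); GO=C-0.0355*u(A0)+0.06*K
MOUTH=np.array([.5717,.1595,.135]); DISH=np.array([.4525,-.077,0])
if __name__=='__main__':
    from h import get_state
    rng=np.random.default_rng(0)
    q0=get_state()['joints']
    for s in (1,-1):
        p,M=toolpose(GO,u(A0),K,s); b=IK(p,M,[q0]+list(rng.uniform(LO,HI,(15,6))))
        print('grasp',s,p.round(4),None if b is None else (b[0].round(2),round(b[2],2)))
        if b is None: continue
        qg=b[0]
        for phi in range(-180,180,20):
            o=[];q=qg
            for h in (0.125,0.0):
                p,M=toolpose(MOUTH+h*K,-K,u(phi),s); bb=IK(p,M,[q]+list(rng.uniform(LO,HI,(8,6))))
                if bb is None:o.append(None)
                else:o.append((bb[0].round(2).tolist(),round(bb[1],2),round(bb[2],2)));q=bb[0]
            if any(o):print(phi,o)
E
python3 plan.py
```

```text
grasp 1 [ 0.5776 -0.2495  0.0543] (array([-0.82,  0.76,  1.36,  0.57,  1.6 ,  0.86]), np.float64(1.05))
-180 [([0.22, -0.38, 2.14, -0.27, 0.62, 1.19], np.float64(1.13), np.float64(0.42)), ([0.22, -0.2, 2.26, -0.48, 0.34, 0.95], np.float64(0.27), np.float64(0.14))]
-160 [([0.01, -0.41, 2.17, 0.39, 0.66, 2.12], np.float64(1.26), np.float64(0.4)), ([0.01, -0.24, 2.29, 0.64, 0.4, 2.41], np.float64(0.29), np.float64(0.2))]
-80 [None, ([-0.23, 0.35, 1.68, 0.71, 1.51, -2.55], np.float64(3.41), np.float64(0.13))]
-60 [([-0.16, 0.38, 1.39, 0.61, 1.88, -2.49], np.float64(3.35), np.float64(0.19)), ([-0.16, 0.5, 1.48, 0.58, 1.71, -2.37], np.float64(0.17), np.float64(0.31))]
-40 [([-0.08, 0.52, 1.2, 0.48, 2.06, -2.27], np.float64(3.13), np.float64(0.41)), ([-0.08, 0.63, 1.29, 0.44, 1.88, -2.18], np.float64(0.18), np.float64(0.5))]
-20 [([0.01, 0.63, 1.05, 0.31, 2.2, -2.01], np.float64(2.87), np.float64(0.45)), ([0.01, 0.72, 1.14, 0.28, 2.01, -1.95], np.float64(0.18), np.float64(0.64))]
0 [([0.1, 0.7, 0.95, 0.09, 2.28, -1.7], np.float64(2.56), np.float64(0.37)), ([0.1, 0.79, 1.05, 0.08, 2.09, -1.6
[... 3095 characters left out ...]
.12, 2.09, 1.74], np.float64(0.19), np.float64(0.56))]
40 [([0.29, 0.67, 0.98, -0.35, 2.2, 2.08], np.float64(4.36), np.float64(0.45)), ([0.29, 0.76, 1.08, -0.32, 2.02, 2.01], np.float64(0.18), np.float64(0.63))]
60 [([0.37, 0.59, 1.11, -0.52, 2.05, 2.34], np.float64(4.62), np.float64(0.34)), ([0.37, 0.68, 1.2, -0.48, 1.88, 2.24], np.float64(0.17), np.float64(0.44))]
80 [([0.45, 0.46, 1.28, -0.64, 1.86, 2.56], np.float64(4.84), np.float64(0.12)), ([0.45, 0.57, 1.37, -0.62, 1.7, 2.44], np.float64(0.16), np.float64(0.24))]
100 [None, ([0.5, 0.43, 1.57, -0.74, 1.48, 2.62], np.float64(4.9), np.float64(0.06))]
160 [([0.39, -0.24, 2.04, -0.7, 0.84, -2.66], np.float64(1.27), np.float64(0.02)), None]
```

```bash
sed -i 's/s6=-1\.)/s6=1.)/' kin.py
python3 - <<'E'
from h import *
st=get_state();s=save('wrist','w6');W=world(s,st)
np.savez('w6.npz',**s)
m=(W[...,2]>.056)&(W[...,2]<.076)&(W[...,0]>.54)&(W[...,0]<.64)&(W[...,1]>-.33)&(W[...,1]<-.06)
P=W[m];l=cv2.fitLine(P[:,:2].astype(np.float32),cv2.DIST_HUBER,0,1e-4,1e-4).ravel()
print(l, np.degrees(np.arctan2(l[1],l[0])),P[:,1].min(),P[:,1].max())
m=(W[...,2]>.007)&(W[...,2]<.017)&(np.hypot(W[...,0]-.59,W[...,1]+.15)<.1)
print('base',cv2.minAreaRect(W[m][:,:2].astype(np.float32)))
d=dict(np.load('scene0.npz'));W=world(d)
for u,v in [(172,310),(165,290),(185,300),(160,325),(70,328),(120,322),(190,375)]: print(u,v,W[v,u].round(3))
m=(W[...,2]>.012)&(W[...,2]<.03)&(np.hypot(W[...,0]-.45,W[...,1]+.075)<.065)
Q=W[m][:,:2].astype(np.float32);print('dish',cv2.minEnclosingCircle(Q))
E
```

```text
[ 0.09791523  0.99519473  0.5906142  -0.1393828 ] 84.38086 -0.21707237908387822 -0.08735875162185676
base ((0.5883947610855103, -0.15942257642745972), (0.10875992476940155, 0.050153426826000214), 83.44247436523438)
172 310 [ 0.478 -0.432  0.06 ]
165 290 [ 0.421 -0.406  0.059]
185 300 [ 0.463 -0.393  0.043]
160 325 [ 0.471 -0.46   0.04 ]
70 328 [ 0.316 -0.556  0.022]
120 322 [ 0.388 -0.495  0.027]
190 375 [ 0.593 -0.491  0.026]
dish ((0.4536387026309967, -0.0775303840637207), 0.05592142418026924)
```

View pics/w6.png

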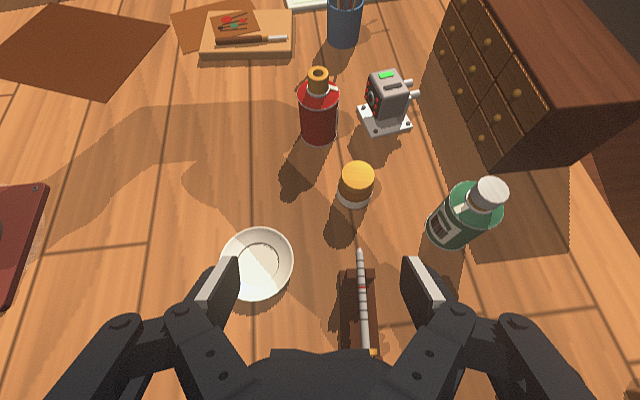

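```bash
cat > rows.py <<'E'
from plan import *
from h import get_state,pose
from scipy.spatial.transform import Slerp
def rows_to(tp,tM,N,jaw,start=None):
    p,M=start if start else pose(get_state())
    sl=Slerp([0,1],R.from_matrix([M,tM]));out=[];cp,cM=p,M
    for i in range(1,N+1):
        np_=p+(tp-p)*i/N;nM=sl(i/N).as_matrix()
        t=cM.T@(np_-cp)*1000;w=R.from_matrix(cM.T@nM).as_rotvec()
        out.append(' '.join('%.1f'%x for x in t)+' '+' '.join('%.3f'%x for x in w)+' %g'%jaw);cp,cM=np_,nM
    print('; '.join(out));return cp,cM
E
python3 - <<'E'
from rows import *
p,M=toolpose(GO,u(A0),K,1);p2=p+[0,0,.07]
e=rows_to(p2,M,8,50);rows_to(p,M,5,50,e)
E
```

```text
-21.5 6.2 5.2 -0.000 -0.000 -0.001 50; -21.5 6.2 5.2 -0.000 -0.000 -0.001 50; -21.5 6.2 5.2 -0.000 -0.000 -0.001 50; -21.5 6.2 5.2 -0.000 -0.000 -0.001 50; -21.5 6.2 5.2 -0.000 -0.000 -0.001 50; -21.5 6.2 5.2 -0.000 -0.000 -0.001 50; -21.5 6.2 5.2 -0.000 -0.000 -0.001 50; -21.5 6.1 5.2 -0.000 -0.000 -0.001 50
-9.9 0.0 9.9 0.000 0.000 0.000 50; -9.9 0.0 9.9 0.000 0.000 0.000 50; -9.9 0.0 9.9 0.000 0.000 0.000 50; -9.9 0.0 9.9 0.000 0.000 0.000 50; -9.9 0.0 9.9 0.000 0.000 0.000 50
```

```bash
python3 -m crank '-21.5 6.2 5.2 0 0 0 50; -21.5 6.2 5.2 0 0 0 50; -21.5 6.2 5.2 0 0 0 50; -21.5 6.2 5.2 0 0 0 50; -21.5 6.2 5.2 0 0 -0.006 50; -21.5 6.2 5.2 0 0 0 50; -21.5 6.2 5.2 0 0 0 50; -21.5 6.1 5.2 0 0 0 50; 0 0 0 0 0 0 50; 0 0 0 0 0 0 50'
python3 - <<'E'
from rows import *
p,M=toolpose(GO,u(A0),K,1);
rows_to(p,M,1,50)
from h import *
log();s=save('wrist','w7');W=world(s,get_state())
m=(W[...,2]>.056)&(W[...,2]<.076)&(W[...,0]>.54)&(W[...,0]<.64)&(W[...,1]>-.33)&(W[...,1]<-.06)
P=W[m];l=cv2.fitLine(P[:,:2].astype(np.float32),cv2.DIST_HUBER,0,1e-4,1e-4).ravel()
print(l)
E
```

```text
time: 6.92
eef_pos: [0.5787, -0.245, 0.1246]
orientation: [-0.257, 0.686, 0.618, 0.286]
contact_force: [-0.5, -0.0, 0.3]
grip_width: 0.0497
-53.0 -0.6 46.3 -0.005 -0.003 0.006 50
[ 0.11377708  0.9935063   0.5838383  -0.20712972]
```

View pics/w7.png

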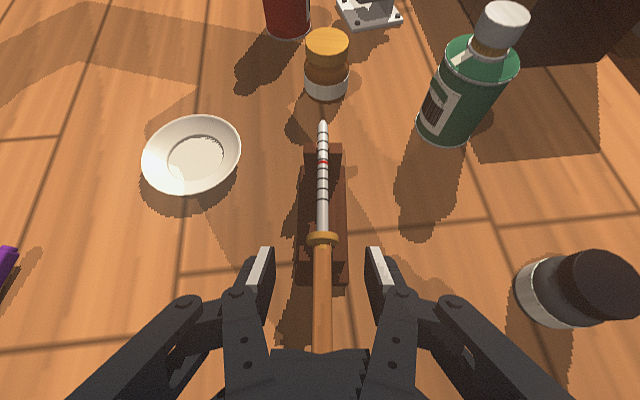

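```bash
python3 -m crank '-10 0 9 0 0 0 50;-11 0 9 0 0 0 50;-11 0 9 0 0 0.006 50;-11 0 9 0 0 0 50;-10 0 10 0 0 0 50; 0 0 0 0 0 0 50; 0 0 0 0 0 0 50'
python3 - <<'E'
from rows import *
p,M=toolpose(GO,u(A0),K,1);
rows_to(p,M,1,50)
from h import *
s=save('wrist','w8');s=save('side','s8');cv2.imwrite('pics/s8c.png',cv2.resize(s['frame'][100:260,270:450,::-1],None,fx=4,fy=3.7,interpolation=2))
E
```

```text
time: 7.55
eef_pos: [0.5781, -0.2511, 0.0545]
orientation: [-0.257, 0.688, 0.616, 0.285]
contact_force: [0.6, 0.1, -0.2]
grip_width: 0.05
1.0 -0.6 1.2 -0.004 -0.002 0.001 50
```

View pics/w8.png

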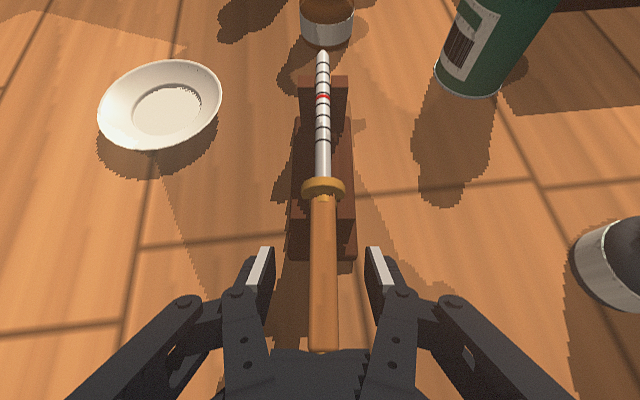

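View pics/s8c.png

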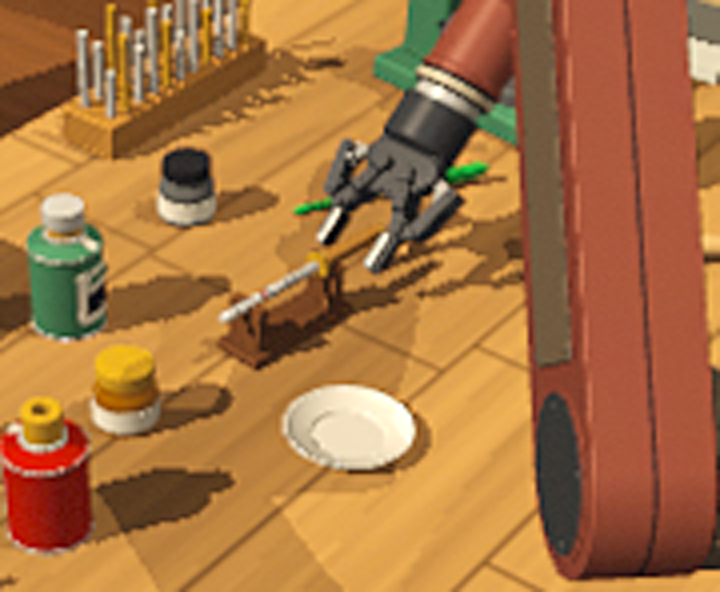

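```bash
python3 -m crank '1 0 1 0 0 0 30;0 0 0 0 0 0 20;0 0 0 0 0 0 5;0 0 0 0 0 0 5;0 0 0 0 0 0 5;0 0 0 0 0 0 5;0 0 0 0 0 0 5' 60 ; python3 -m crank '5 0 -5 0 0 0 5;10 0 -10 0 0 0 5;14 0 -14 0 0 0 5;20 0 -20 0 0 0 5;20 0 -20 0 0 0 5;0 0 0 0 0 0 5;0 0 0 0 0 0 5'
python3 - <<'E'
from h import *
st=get_state();print(st['contact_force'],st['grip_width'],st['joints'])
s=save('wrist','w9');np.savez('w9.npz',**s);np.savez('w9st.npz',p=st['eef_pos'],o=st['orientation'])
s=save('scene','sc9')
E
```

```text
time: 8.23
eef_pos: [0.5794, -0.2507, 0.057]
orientation: [-0.255, 0.688, 0.617, 0.285]
contact_force: [0.5, -0.3, 5.3]
grip_width: 0.0125
time: 8.82
eef_pos: [0.5799, -0.2515, 0.1567]
orientation: [-0.253, 0.688, 0.618, 0.285]
contact_force: [-0.4, 0.7, -1.3]
grip_width: 0.0132
[-0.41922542  0.65361795 -1.32776365] 0.013197309007009161 [-0.8188141   0.62696115  1.33749984  0.57312093  1.72055356 -0.78503317]
```

View pics/w9.png

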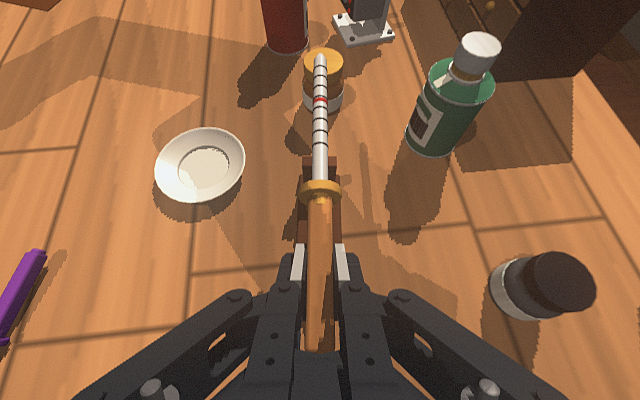

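View pics/sc9.png

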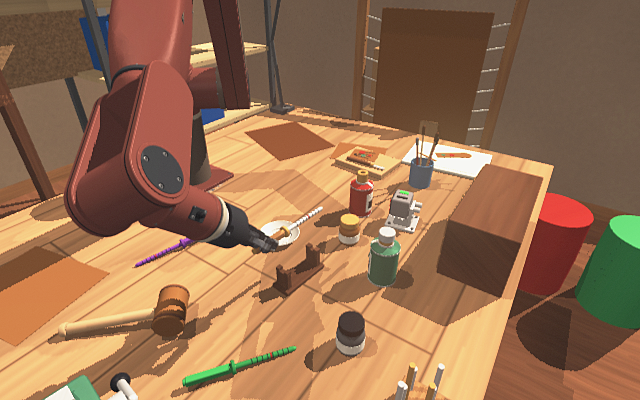

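```bash
cat > gauge.py <<'E'
from h import *
def gauge_in_tool(s):
    d=s['depth'];K=s['mtx'];M=s['mount'];v,u=np.mgrid[:400,:640]
    P=np.stack([(u-K[0,2])/K[0,0]*d,(v-K[1,2])/K[1,1]*d,d],-1)@M[:3,:3].T+M[:3,3]; P[d==0]=np.nan
    g=np.array([1,0,1])/2**.5; o=np.array([0,0,-.008])+.052*g
    rel=P-o; t=rel@g; perp=rel-t[...,None]*g; r=np.linalg.norm(perp,axis=-1)
    m=(r<.02)&(t>.004)&(t<.125)
    Q=P[m];
    # cylinder fit r=5mm on rod 0.01..0.105
    from scipy.optimize import least_squares
    k=(t[m]>.006)&(t[m]<.105);Q1=Q[k]
    def axis(x):
        gg=g+x[2]*np.array([0,1,0])+x[3]*np.array([-1,0,1])/2**.5;gg/=np.linalg.norm(gg)
        oo=o+x[0]*np.array([0,1,0])+x[1]*np.array([-1,0,1])/2**.5;return oo,gg
    def f(x):
        oo,gg=axis(x);rr=Q1-oo;return np.linalg.norm(rr-(rr@gg)[:,None]*gg,axis=1)-.005
    sol=least_squares(f,np.zeros(4),loss='soft_l1',f_scale=.001)
    oo,gg=axis(sol.x);tt=(Q-oo)@gg
    # collar: points r 8..14mm
    rel=P-oo;t2=rel@gg;r2=np.linalg.norm(rel-t2[...,None]*gg,axis=-1)
    c=(r2>.008)&(r2<.0145)&(abs(t2)<.02)
    rod=(r2<.007)&(t2>.05)&(t2<.14)
    return oo,gg,sol.x,np.abs(sol.fun).mean(),t2[rod].max(),np.percentile(t2[c],[5,50,95]) if c.sum() else None,len(Q1)
if __name__=='__main__':
    import sys
    s=dict(np.load(sys.argv[1]+'.npz'));t=np.load(sys.argv[1]+'st.npz')
    o,g,x,e,tip,col,n=gauge_in_tool(s);print(o,g,x,e,'tip',tip,'collar',col,n)
    p,M=pose({'eef_pos':t['p'],'orientation':t['o']});print('gauge dir',M@g,'tip world',p+M@(o+g*tip))
E
python3 gauge.py w9
```

```text
[ 0.0357052  -0.00109202  0.02983391] [0.7076615  0.00332876 0.70654378] [-0.00109202  0.00150523  0.00332878 -0.00079035] 0.000323016584798309 tip 0.1177481422230948 collar [-0.01785068 -0.00598105 -0.00117168] 1702
gauge dir [ 0.11283347  0.99360827 -0.00334817] tip world [ 0.59716466 -0.08829031  0.16023519]
```

```bash
cat > tgt.py <<'E'
from rows import *
o=np.array([.0357,-.0011,.0298]);g=np.array([.7077,.0033,.7065]);g/=np.linalg.norm(g)
yt=np.array([0,1,0])-g*g[1];yt/=np.linalg.norm(yt);G=np.stack([g,yt,np.cross(g,yt)],1) # tool frame basis
def pose_for(org,gx,ydir):
    "tool pose with gauge origin at org, gauge x along gx, tool-y-ish along ydir"
    gx=np.array(gx,float)/np.linalg.norm(gx);ydir=np.array(ydir,float);ydir-=gx*(gx@ydir);ydir/=np.linalg.norm(ydir)
    W=np.stack([gx,ydir,np.cross(gx,ydir)],1);M=W@G.T
    return np.array(org)-M@o,M
Y0=np.cross([0,0,-1],u(A0))
E
python3 - <<'E'
from tgt import *
q=get_state()['joints']
pA,M=pose_for([.578,-.10,.31],-K,Y0); pB,_=pose_for(MOUTH+[0,0,.148],-K,Y0);pC,_=pose_for(MOUTH,-K,Y0)
for p in (pA,pB,pC):
    b=IK(p,M,[q]);print(p.round(4),b and b[0].round(2));q=b[0] if b else q
e=rows_to(pA,M,16,5);rows_to(pB,M,9,5,e)
E
```

```text
[ 0.5788 -0.1042  0.3563] [ 0.07  0.19  1.52 -0.77  1.6   0.23]
[0.5725 0.1553 0.3293] [ 0.46  0.43  1.28 -0.67  1.86  0.52]
[0.5725 0.1553 0.1813] [ 0.46  0.56  1.4  -0.64  1.67  0.67]
15.4 -1.0 -2.6 0.000 -0.098 0.000 5; 15.1 -1.0 -4.1 0.000 -0.098 0.000 5; 14.6 -1.0 -5.5 0.000 -0.098 0.000 5; 14.0 -1.0 -6.9 0.000 -0.098 0.000 5; 13.2 -1.0 -8.3 0.000 -0.098 0.000 5; 12.4 -1.0 -9.5 0.000 -0.098 0.000 5; 11.4 -1.0 -10.7 0.000 -0.098 0.000 5; 10.3 -1.0 -11.7 0.000 -0.098 0.000 5; 9.1 -1.0 -12.7 0.000 -0.098 0.000 5; 7.8 -1.0 -13.5 0.000 -0.098 0.000 5; 6.4 -1.0 -14.2 0.000 -0.098 0.000 5; 5.0 -1.0 -14.8 0.000 -0.098 0.000 5; 3.5 -1.1 -15.2 0.000 -0.098 0.000 5; 2.0 -1.1 -15.5 0.000 -0.098 0.000 5; 0.5 -1.1 -15.6 0.000 -0.098 0.000 5; -1.1 -1.1 -15.6 0.000 -0.098 0.000 5
22.3 -3.9 -18.1 0.000 0.000 0.000 5; 22.3 -3.9 -18.1 0.000 0.000 0.000 5; 22.3 -3.9 -18.1 0.000 0.000 0.000 5; 22.3 -3.9 -18.1 -0.000 -0.000 0.000 5; 22.3 -3.9 -18.1 0.000 0.000 0.000 5; 22.3 -3.9 -18.1 0.000 0.000 0.000 5; 22.3 -3.9 -18.1 0.000 0.000 0.000 5; 22.3 -3.9 -18.1 0.000 0.000 0.000 5; 22.3 -3.9 -18.1 0.000 0.000 0.000 5
```

```bash
python3 -m crank '15.4 -1 -2.6 0 -0.098 0 5; 15.1 -1 -4.1 0 -0.098 0 5; 14.6 -1 -5.5 0 -0.098 0 5; 14 -1 -6.9 0 -0.098 0 5; 13.2 -1 -8.3 0 -0.098 0 5; 12.4 -1 -9.5 0 -0.098 0 5; 11.4 -1 -10.7 0 -0.098 0 5; 10.3 -1 -11.7 0 -0.098 0 5'; python3 -m crank '9.1 -1 -12.7 0 -0.098 0 5; 7.8 -1 -13.5 0 -0.098 0 5; 6.4 -1 -14.2 0 -0.098 0 5; 5 -1 -14.8 0 -0.098 0 5; 3.5 -1 -15.2 0 -0.098 0 5; 2 -1 -15.5 0 -0.098 0 5; 0.5 -1 -15.6 0 -0.098 0 5; -1 -1 -15.6 0 -0.098 0 5; 0 0 0 0 0 0 5; 0 0 0 0 0 0 5'
python3 - <<'E'
from tgt import *
from h import *
from gauge import gauge_in_tool
st=get_state();print(st['joints'].round(2),st['grip_width'])
s=save('wrist','w10');oo,gg,x,e,tip,col,n=gauge_in_tool(s);print(oo,gg,e,tip,n)
p,Mm=pose(st);print('g origin',p+Mm@oo,'dir',Mm@gg)
pB,M=pose_for(MOUTH+[0,0,.148],-K,Y0);rows_to(pB,M,9,5)
E
```

```text
time: 9.58
eef_pos: [0.5783, -0.1768, 0.2549]
orientation: [0.0, 0.745, 0.667, -0.002]
contact_force: [0.8, 0.1, -1.5]
grip_width: 0.013
time: 10.42
eef_pos: [0.5788, -0.1028, 0.3543]
orientation: [0.253, 0.687, 0.619, -0.285]
contact_force: [0.3, -0.1, -1.8]
grip_width: 0.013
[ 0.07  0.19  1.53 -0.77  1.6   0.23] 0.013042065063422124
[ 0.03494466 -0.00117168  0.03059445] [ 7.08499713e-01 -5.42223939e-04  7.05710892e-01] 0.00031829573990033947 0.11694277929886372 1706
g origin [ 0.57777617 -0.09948035  0.30800464] dir [-0.00476182  0.00603062 -0.99997048]
22.3 -3.8 -18.1 0.000 -0.001 0.000 5; 22.3 -3.8 -18.1 0.000 -0.001 0.000 5; 22.3 -3.8 -18.1 0.000 -0.001 0.000 5; 22.2 -3.9 -18.1 0.000 -0.001 0.000 5; 22.2 -3.9 -18.1 0.000 -0.001 0.000 5; 22.2 -3.9 -18.1 0.000 -0.001 0.000 5; 22.2 -3.9 -18.1 0.000 -0.001 0.000 5; 22.2 -3.9 -18.2 0.000 -0.001 0.000 5; 22.2 -3.9 -18.2 0.000 -0.001 0.000 5
```

View pics/w10.png

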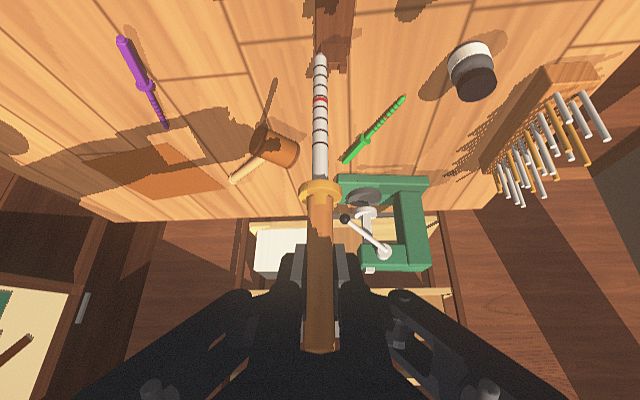

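```bash
python3 -m crank '20 -3.5 -16.2 0 -0.001 0 5; 22 -3.8 -18 0 -0.001 0 5; 22 -3.8 -18 0 -0.001 0 5; 22 -3.9 -18 0 -0.001 0 5; 22 -3.9 -18 0 -0.001 0 5; 22 -3.9 -18 0 -0.001 0 5; 22 -3.9 -18 0 -0.001 0 5; 22 -3.9 -18 0 -0.001 0 5; 22 -3.9 -18 0 0 0 5; 4 0 -3 0 0 0 5; 0 0 0 0 0 0 5; 0 0 0 0 0 0 5'
cat > look.py <<'E'
from tgt import *
from h import *
from gauge import gauge_in_tool
import sys
n=sys.argv[1]
st=get_state();s=save('wrist','w'+n);oo,gg,x,e,tip,col,_=gauge_in_tool(s);print(st['time'],st['grip_width'],oo.round(4),gg.round(4),e.round(5),tip.round(4))
p,Mm=pose(st);go=p+Mm@oo;gd=Mm@gg;print('g origin',go.round(4),'dir',gd.round(4),'tip',(go+gd*.118).round(4))
W=world(s,st)
m=(abs(W[...,2]-.1355)<.004)&(np.hypot(W[...,0]-.5717,W[...,1]-.1595)<.03)
if m.sum()>20: print('ring wrist',m.sum(),cv2.minEnclosingCircle(W[m][:,:2].astype(np.float32)))
for c in ['side','scene']:
    s=save(c,c[:2]+n);W=world(s);np.savez(c[:2]+n+'.npz',**s)
    m=(abs(W[...,2]-.1355)<.005)&(np.hypot(W[...,0]-.5717,W[...,1]-.1595)<.022)
    if m.sum()>5: print('ring',c,m.sum(),cv2.minEnclosingCircle(W[m][:,:2].astype(np.float32)))
    m=(W[...,2]>.15)&(W[...,2]<.25)&(np.hypot(W[...,0]-.5717,W[...,1]-.1595)<.02)
    if m.sum(): print('rod pts',c,m.sum(),W[m].mean(0).round(4))
E
python3 look.py 11
```

```text
time: 11.47
eef_pos: [0.5733, 0.1531, 0.3302]
orientation: [0.257, 0.688, 0.615, -0.287]
contact_force: [0.8, -0.5, -0.8]
grip_width: 0.0128
11.4667 0.01284819104727132 [ 0.035  -0.0012  0.0306] [0.7075 0.     0.7067] 0.00031 0.1178
g origin [0.5724 0.1561 0.2838] dir [-0.0014 -0.0049 -1.    ] tip [0.5722 0.1555 0.1658]
ring wrist 1034 ((0.5707024931907654, 0.15960311889648438), 0.016272973269224167)
ring side 63 ((0.5726423263549805, 0.15878915786743164), 0.017132297158241272)
rod pts side 74 [0.5711 0.1572 0.2113]
ring scene 56 ((0.5722526907920837, 0.15824373066425323), 0.01629600301384926)
rod pts scene 102 [0.5745 0.1513 0.2112]
```

View pics/w11.png

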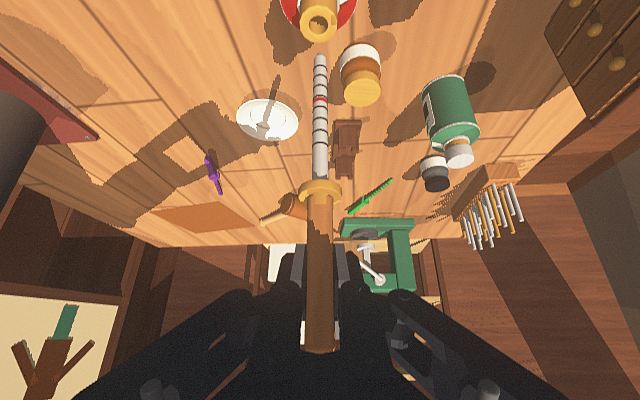

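```bash
python3 -m crank '2.4 -1.6 -2.4 0 0.005 0 5; 5 0 5 0 0 0 5; 5 0 5 0 0 0 5; 5 0 5 0 0 0 5; 0 0 0 0 0 0 5; 0 0 0 0 0 0 5';python3 look.py 12
python3 - <<'E'
import cv2
a=cv2.imread('pics/w12.png')[0:150,240:400];cv2.imwrite('pics/w12c.png',cv2.resize(a,None,fx=5,fy=4,interpolation=2))
a=cv2.imread('pics/si12.png')[150:260,230:330];a=cv2.resize(a,None,fx=4,fy=4,interpolation=2)
b=cv2.imread('pics/sc12.png')[120:230,310:410];b=cv2.resize(b,None,fx=4,fy=4,interpolation=2)
cv2.imwrite('pics/x12.png',cv2.hconcat([a,b]))
E
```

```text
time: 12.12
eef_pos: [0.5713, 0.1579, 0.3082]
orientation: [0.255, 0.688, 0.616, -0.286]
contact_force: [0.1, 0.8, -1.9]
grip_width: 0.0129
12.1167 0.012869776318063167 [ 0.035  -0.0012  0.0306] [ 7.078e-01 -4.000e-04  7.064e-01] 0.00031 0.1353
g origin [0.5704 0.161  0.2619] dir [-2.5e-03 -5.0e-04 -1.0e+00] tip [0.5701 0.1609 0.1439]
ring wrist 899 ((0.5709165334701538, 0.1597961187362671), 0.015989035367965698)
ring side 61 ((0.5705377459526062, 0.15900272130966187), 0.017041759565472603)
rod pts side 95 [0.5692 0.1633 0.2033]
ring scene 55 ((0.5723392367362976, 0.15715523064136505), 0.017734680324792862)
rod pts scene 127 [0.5732 0.1572 0.2015]
```

View pics/w12c.png

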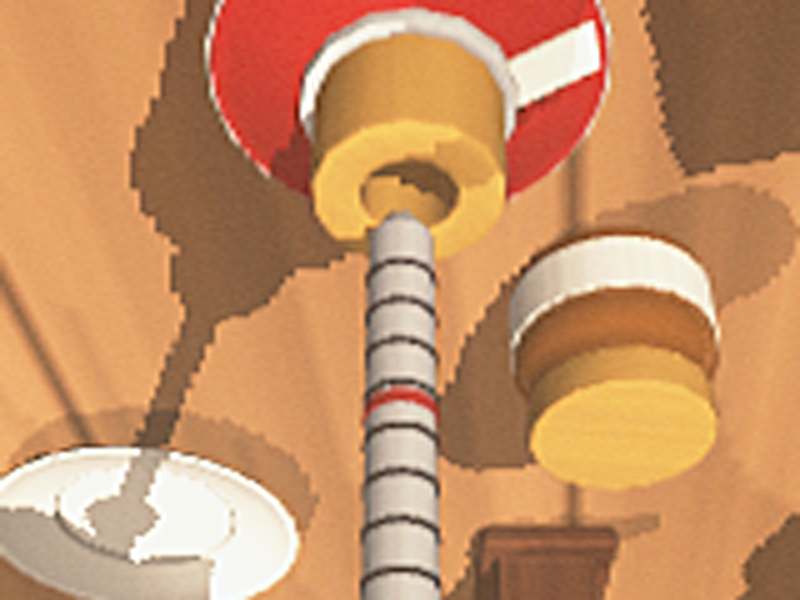

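View pics/x12.png

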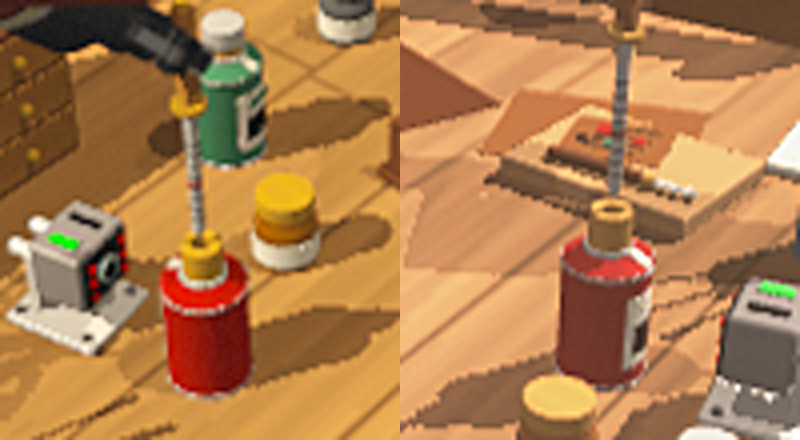

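```bash
python3 -m crank '-0.6 0.9 0.6 0 0 0 5; 0 0 0 0 0 0 5; 3 0 3 0 0 0 5; 3 0 3 0 0 0 5; 3 0 3 0 0 0 5; 0 0 0 0 0 0 5; 0 0 0 0 0 0 5';python3 look.py 13
python3 - <<'E'
import cv2
from h import get_state; s=get_state();print(s['contact_force'],s['moment'])
a=cv2.imread('pics/w13.png')[0:150,240:400];cv2.imwrite('pics/w13c.png',cv2.resize(a,None,fx=5,fy=4,interpolation=2))
E
```

```text
time: 12.85
eef_pos: [0.5723, 0.157, 0.296]
orientation: [0.255, 0.688, 0.616, -0.286]
contact_force: [0.5, 0.4, -0.7]
grip_width: 0.0128
12.85 0.01283247377449372 [ 0.035  -0.0013  0.0306] [7.074e-01 5.000e-04 7.068e-01] 0.00032 0.117
g origin [0.5713 0.1602 0.2496] dir [-8.e-04 -9.e-04 -1.e+00] tip [0.5712 0.1601 0.1316]
ring wrist 918 ((0.5710934400558472, 0.15951275825500488), 0.016371652483940125)
ring side 55 ((0.5698875188827515, 0.15996168553829193), 0.01652039773762226)
rod pts side 90 [0.5703 0.1623 0.1993]
ring scene 51 ((0.5718259811401367, 0.1566113531589508), 0.016589798033237457)
rod pts scene 123 [0.5738 0.1566 0.2001]
[-0.4383583  -0.06356842 -1.3181376 ] [ 0.44168313 -0.03356871 -0.01049212]
```

View pics/w13c.png

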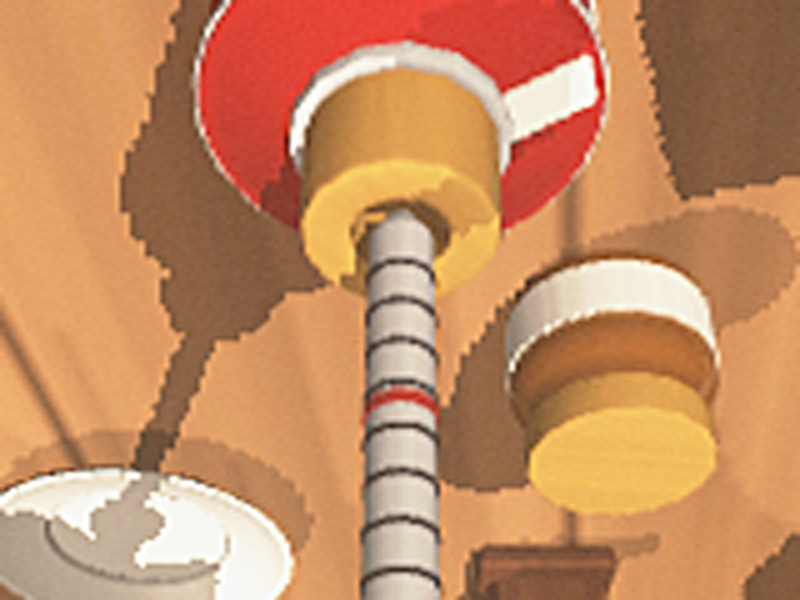

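```bash
python3 -m crank '3.2 0 3.8 0 0 0 5; 4 0 4 0 0 0 5; 4 0 4 0 0 0 5; 4 0 4 0 0 0 5; 0 0 0 0 0 0 5';python3 look.py 14
python3 - <<'E'
import cv2
from h import get_state; s=get_state();print(s['contact_force'],s['moment'])
a=cv2.imread('pics/w14.png')[0:150,240:400];cv2.imwrite('pics/w14c.png',cv2.resize(a,None,fx=5,fy=4,interpolation=2))
E
```

```text
time: 13.42
eef_pos: [0.5718, 0.1564, 0.2727]
orientation: [0.255, 0.688, 0.617, -0.287]
contact_force: [-0.1, 0.3, -0.7]
grip_width: 0.0131
13.4167 0.013061110479690701 [ 0.033  -0.0014  0.0325] [0.7844 0.0105 0.6202] 0.00361 0.1244
g origin [0.5703 0.1569 0.2263] dir [ 0.0203  0.1127 -0.9934] tip [0.5727 0.1702 0.1091]
ring wrist 1037 ((0.5710203051567078, 0.15998654067516327), 0.016123898327350616)
ring side 63 ((0.5735840797424316, 0.16017644107341766), 0.018229706212878227)
rod pts side 126 [0.5688 0.1623 0.209 ]
ring scene 54 ((0.5735898017883301, 0.15604454278945923), 0.016076870262622833)
rod pts scene 152 [0.5741 0.1548 0.2079]
[ 0.23847242 -0.10347447 -0.17469035] [ 0.45874753 -0.0578606   0.04677891]
```

View pics/w14c.png

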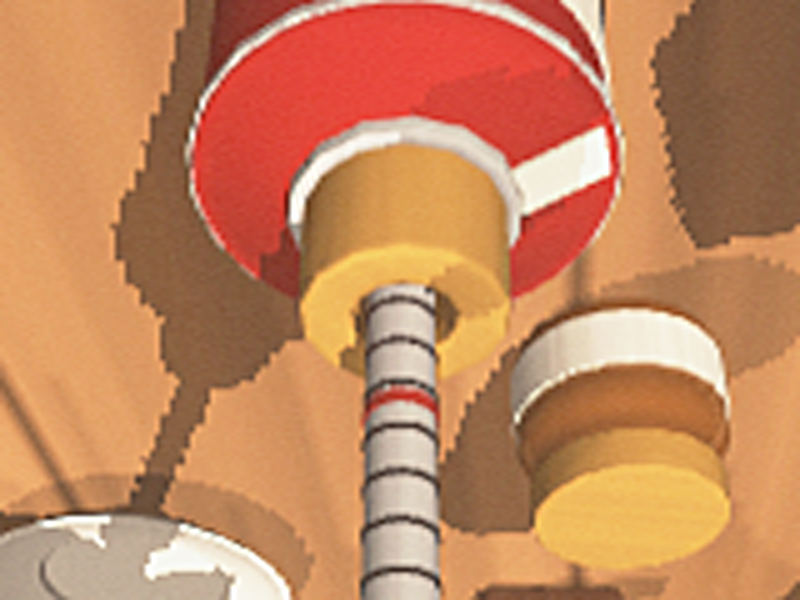

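```bash
python3 -m crank '6 0 6 0 0 0 5; 8 0 8 0 0 0 5; 8 0 8 0 0 0 5; 8 0 8 0 0 0 5; 8 0 8 0 0 0 5; 8 0 8 0 0 0 5; 8 0 8 0 0 0 5; 4 0 4 0 0 0 5; 0 0 0 0 0 0 5; 0 0 0 0 0 0 5';python3 - <<'E'
from h import *
s=get_state();print(s['eef_pos'],s['contact_force'],s['moment'],s['grip_width'])
E
```

```text
time: 14.4
eef_pos: [0.5724, 0.1565, 0.1924]
orientation: [0.255, 0.688, 0.616, -0.286]
contact_force: [-0.1, -0.0, -0.5]
grip_width: 0.013
[0.57241575 0.15649648 0.1923889 ] [-0.05351916 -0.04480159 -0.4909884 ] [ 0.47198796 -0.03167665 -0.03157828] 0.01301944913846761
```

Origin ≈ 0.146; 11 mm remain. Going down with a small overpress.

```bash
python3 -m crank '3 0 3 0 0 0 5; 3 0 3 0 0 0 5; 1.5 0 1.5 0 0 0 5; 0.7 0 0.7 0 0 0 5; 0 0 0 0 0 0 5; 0 0 0 0 0 0 5'; python3 -m crank '0.7 0 0.7 0 0 0 5; 0 0 0 0 0 0 5; 0 0 0 0 0 0 5; 0 0 0 0 0 0 5'; python3 look.py 15
python3 - <<'E'
import cv2
a=cv2.imread('pics/w15.png')[60:260,220:420];a=cv2.resize(a,None,fx=2.2,fy=2.2)
b=cv2.imread('pics/sc15.png')[120:230,310:410];b=cv2.resize(b,(360,440),interpolation=2)
cv2.imwrite('pics/x15.png',cv2.hconcat([a,b]))
E
```

```text
time: 14.9
eef_pos: [0.5725, 0.1566, 0.1813]
orientation: [0.256, 0.688, 0.616, -0.285]
contact_force: [0.7, -0.3, -0.1]
grip_width: 0.0128
time: 15.23
eef_pos: [0.5726, 0.1566, 0.1813]
orientation: [0.256, 0.688, 0.616, -0.285]
contact_force: [-1.9, 0.3, 5.2]
grip_width: 0.013
15.2333 0.01304987372870011 [ 0.0453 -0.0341  0.0203] [0.3483 0.8233 0.4482] 0.00423 0.082
g origin [0.5406 0.1779 0.1349] dir [ 0.8109 -0.1615 -0.5624] tip [0.6363 0.1588 0.0685]
ring wrist 775 ((0.5715376734733582, 0.16062456369400024), 0.01599827967584133)
ring side 41 ((0.5698423385620117, 0.16252592206001282), 0.01618211343884468)
rod pts side 89 [0.5656 0.1611 0.1953]
ring scene 43 ((0.5715469121932983, 0.15663588047027588), 0.017159825190901756)
rod pts scene 253 [0.574  0.1551 0.1913]
```

View pics/x15.png

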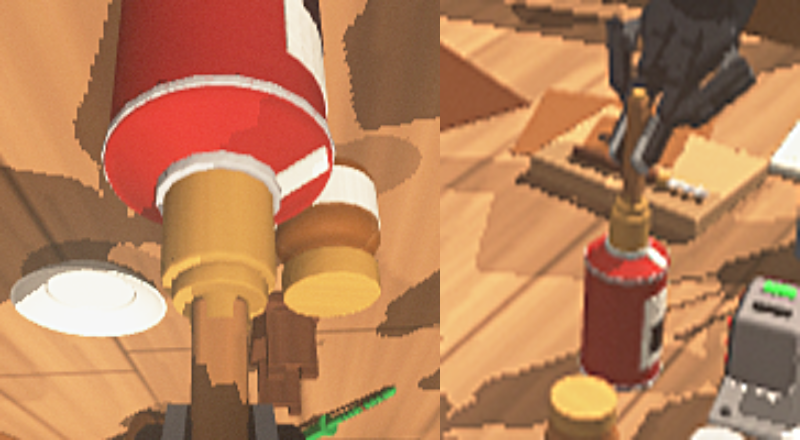

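```bash
python3 -m crank '0.7 0 0.7 0 0 0 5; 0 0 0 0 0 0 5; 0 0 0 0 0 0 5; 0 0 0 0 0 0 5; 0 0 0 0 0 0 5; 0 0 0 0 0 0 5'
python3 - <<'E'
from tgt import *
q=get_state()['joints']
up,Mu=pose_for(MOUTH+[0,0,.16],-K,Y0)
e=rows_to(up,Mu,8,5)
b=IK(up,Mu,[q]);print(b[0].round(2));q=b[0]
H=.075
for psi in (83.5,100,60,120,40,20,0,-20):
    org=DISH+[0,0,H]-.118*u(psi); p,M=pose_for(org,u(psi),np.cross([0,0,-1.],u(psi)))
    b=IK(p,M,[q]);print(psi,p.round(3),b and (b[0].round(2),b[2].round(2)))
E
```

```text
time: 15.88
eef_pos: [0.5727, 0.1566, 0.1813]
orientation: [0.256, 0.688, 0.616, -0.285]
contact_force: [-2.9, 0.6, 9.1]
grip_width: 0.013
-14.3 0.0 -14.0 0.001 0.000 -0.000 5; -14.3 0.0 -14.0 0.001 0.000 -0.000 5; -14.3 -0.0 -14.0 0.001 0.000 -0.000 5; -14.3 -0.0 -14.0 0.001 0.000 -0.000 5; -14.3 -0.0 -14.0 0.001 0.000 -0.000 5; -14.3 -0.0 -14.0 0.001 0.000 -0.000 5; -14.3 -0.1 -14.0 0.001 0.000 -0.000 5; -14.3 -0.1 -14.0 0.001 0.000 -0.000 5
[ 0.46  0.42  1.27 -0.67  1.87  0.5 ]
83.5 [ 0.435 -0.24   0.071] (array([-0.98,  0.53,  1.68,  0.47,  1.58, -1.02]), np.float64(0.89))
100 [ 0.482 -0.239  0.071] (array([-0.84,  0.67,  1.45,  0.39,  1.71, -1.1 ]), np.float64(0.94))
60 [ 0.371 -0.22   0.071] (array([-1.18,  0.28,  2.03,  0.6 ,  1.41, -0.94]), np.float64(0.54))
120 [ 0.536 -0.219  0.071] (array([-0.67,  0.82,  1.21,  0.27,  1.85, -1.23]), np.float64(0.8))
40 [ 0.327 -0.184  0.071] (array([-1.35,  0.01,  2.34,  0.71,  1.3 , -0.86]), np.float64(0.23))
20 [ 0.299 -0.134  0.071] None
0 [ 0.288 -0.078  0.071] None
-20 [ 0.298 -0.022  0.071] None
```

```bash
python3 -m crank '-4 0 -4 0 0 0 5; -10 0 -10 0 0 0 5; -14 0 -14 0 0 0 5; -14 0 -14 0 0 0 5; -14 0 -14 0 0 0 5; -14 0 -14 0 0 0 5; -14 0 -14 0 0 0 5; -14 0 -14 0 0 0 5; -14 0 -14 0 0 0 5; -6 0 -6 0 0 0 5; 0 0 0 0 0 0 5; 0 0 0 0 0 0 5'; python3 look.py 16
python3 - <<'E'
import cv2
from h import *
from tgt import *
b=cv2.imread('pics/sc16.png')[120:230,310:410];b=cv2.resize(b,(400,440),interpolation=2)
a=cv2.imread('pics/w16.png')[0:200,220:420];a=cv2.resize(a,None,fx=2,fy=2.2)
cv2.imwrite('pics/x16.png',cv2.hconcat([a,b]))
psi=83.5
pA,MA=pose_for([.54,-.08,.31],-K,Y0)
org=DISH+[0,0,.16]-.118*u(psi); p,M=pose_for(org,u(psi),np.cross([0,0,-1.],u(psi)))
e=rows_to(pA,MA,9,5);rows_to(p,M,17,5,e)
E
```

```text
time: 16.88
eef_pos: [0.5726, 0.1568, 0.346]
orientation: [0.255, 0.688, 0.616, -0.285]
contact_force: [0.9, 0.1, -1.1]
grip_width: 0.013
16.8833 0.013024461753598032 [ 0.035  -0.0012  0.0306] [ 0.7076 -0.0009  0.7066] 0.00032 0.1167
g origin [0.5718 0.16   0.2997] dir [-2.0e-04  1.2e-03 -1.0e+00] tip [0.5717 0.1602 0.1817]
ring wrist 903 ((0.5711172819137573, 0.1593748778104782), 0.016069358214735985)
ring side 65 ((0.5720845460891724, 0.15975332260131836), 0.016722403466701508)
rod pts side 60 [0.5702 0.1616 0.2179]
ring scene 56 ((0.5720176100730896, 0.15676581859588623), 0.016326311975717545)
rod pts scene 84 [0.5732 0.1557 0.2169]
-20.0 -0.5 18.2 0.000 0.000 0.000 5; -20.0 -0.5 18.2 0.000 0.000 0.000 5; -20.0 -0.5 18.1 0.000 0.000 0.000 5; -20.0 -0.5 18.1 0.000 0.000 0.000 5; -20.0 -0.5 18.1 0.000 0.000 0.000 5; -20.0 -0.5 18.1 0.000 0.000 0.000 5; -20.0 -0.5 18.1 0.000 0.000 0.000 5; -20.0 -0.4 18.1 0.000 0.000 0.000 5; -20.0 -0.4 18.1 0.000 0.000 0.000 5
1.4 -5.1 15.3 -0.000 0.092 -0.000 5; -0.0 -5.1 15.4 -0.000 0.092 -0.000 5; -1.4 -5.1 15.3 -0.000 0.092 -0.000 5; -2.8 -5.1 15.1 -0.000 0.092 -0.000 5; -4.2 -5.1 14.8 -0.000 0.092 -0.000 5; -5.5 -5.1 14.3 -0.000 0.092 -0.000 5; -6.8 -5.1 13.7 -0.000 0.092 -0.000 5; -8.1 -5.1 13.1 -0.000 0.092 -0.000 5; -9.3 -5.1 12.3 -0.000 0.092 -0.000 5; -10.3 -5.1 11.3 -0.000 0.092 -0.000 5; -11.3 -5.1 10.3 -0.000 0.092 -0.000 5; -12.2 -5.1 9.2 -0.000 0.092 -0.000 5; -13.0 -5.1 8.1 -0.000 0.092 -0.000 5; -13.7 -5.2 6.8 -0.000 0.092 -0.000 5; -14.3 -5.2 5.5 -0.000 0.092 -0.000 5; -14.8 -5.2 4.2 -0.000 0.092 -0.000 5; -15.1 -5.2 2.8 -0.000 0.092 -0.000 5
```

View pics/x16.png

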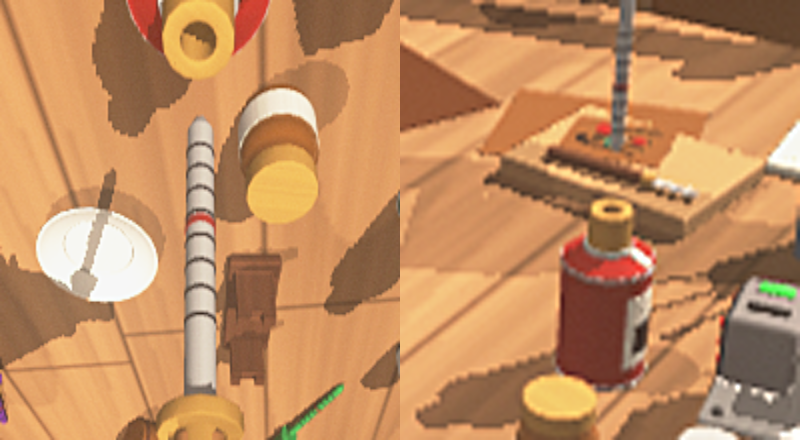

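```bash
python3 -m crank '-16 -0.5 14.4 0 0 0 5; -20 -0.5 18 0 0 0 5; -20 -0.5 18 0 0 0 5; -20 -0.5 18 0 0 0 5; -20 -0.5 18 0 0 0 5; -20 -0.5 18 0 0 0 5; -20 -0.5 18 0 0 0 5; -20 -0.5 18 0 0 0 5; -20 -0.5 18 0 0 0 5; -4 0 4 0 0 0 5'
python3 -m crank '1.4 -5.1 15.3 0 0.092 0 5; 0 -5.1 15.4 0 0.092 0 5; -1.4 -5.1 15.3 0 0.092 0 5; -2.8 -5.1 15.1 0 0.092 0 5; -4.2 -5.1 14.8 0 0.092 0 5; -5.5 -5.1 14.3 0 0.092 0 5; -6.8 -5.1 13.7 0 0.092 0 5; -8.1 -5.1 13.1 0 0.092 0 5; -9.3 -5.1 12.3 0 0.092 0 5'
python3 -m crank '-10.3 -5.1 11.3 0 0.092 0 5; -11.3 -5.1 10.3 0 0.092 0 5; -12.2 -5.1 9.2 0 0.092 0 5; -13 -5.1 8.1 0 0.092 0 5; -13.7 -5.2 6.8 0 0.092 0 5; -14.3 -5.2 5.5 0 0.092 0 5; -14.8 -5.2 4.2 0 0.092 0 5; -15.1 -5.2 2.8 0 0.092 0 5; 0 0 0 0 0 0 5; 0 0 0 0 0 0 5'
python3 look.py 17
python3 - <<'E'
from tgt import *
psi=83.5
org=DISH+[0,0,.085]-.118*u(psi); p,M=pose_for(org,u(psi),np.cross([0,0,-1.],u(psi)))
rows_to(p,M,5,5)
E
```

```text
time: 17.87
eef_pos: [0.5402, -0.0866, 0.3579]
orientation: [0.255, 0.689, 0.615, -0.287]
contact_force: [0.0, 0.1, -0.6]
grip_width: 0.0129
time: 18.62
eef_pos: [0.4859, -0.1662, 0.2518]
orientation: [-0.015, 0.745, 0.667, 0.018]
contact_force: [0.0, 0.7, -2.1]
grip_width: 0.0133
time: 19.45
eef_pos: [0.4352, -0.2398, 0.1554]
orientation: [-0.256, 0.69, 0.615, 0.283]
contact_force: [-0.6, -0.7, -0.6]
grip_width: 0.0131
19.45 0.013122312336732533 [ 0.0358 -0.001   0.0298] [0.7073 0.0023 0.7069] 0.00032 0.1164
g origin [ 0.4394 -0.1936  0.1595] dir [ 0.1141  0.9935 -0.0026] tip [ 0.4529 -0.0764  0.1592]
ring side 62 ((0.5723696351051331, 0.15976135432720184), 0.016666410490870476)
ring scene 56 ((0.5720423460006714, 0.15737903118133545), 0.016847683116793633)
-11.1 -0.4 11.1 -0.000 0.002 0.000 5; -11.2 -0.4 11.1 -0.000 0.002 0.000 5; -11.2 -0.4 11.1 -0.000 0.002 0.000 5; -11.2 -0.4 11.1 -0.000 0.002 0.000 5; -11.2 -0.4 11.1 -0.000 0.002 0.000 5
```

View pics/w17.png

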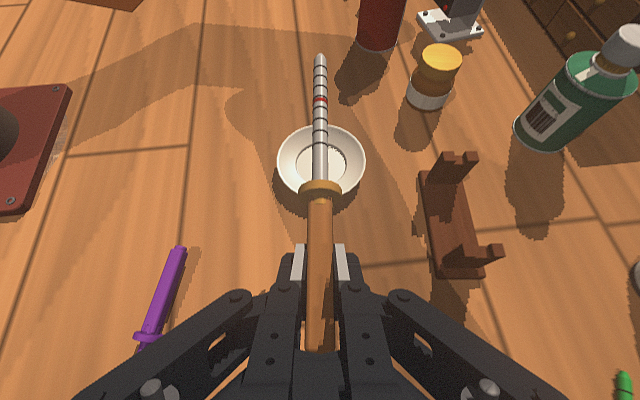

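View pics/sc17.png

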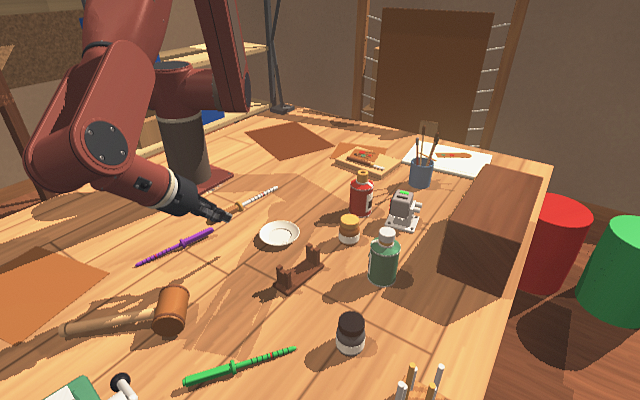

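```bash
python3 -m crank '-8 0 8 0 0 0 5; -11 0 11 0 0 0 5; -11 0 11 0 0 0 5; -11 0 11 0 0 0 5; -8 0 8 0 0 0 5; -4 0 4 0 0 0 5; 0 0 0 0 0 0 5; 0 0 0 0 0 0 5; 0 0 0 0 0 0 5; 0 0 0 0 0 0 5'
python3 look.py 18
python3 - <<'E'
from h import *
print(get_state()['joint_velocities'].round(3))
W=world(dict(np.load('sc18.npz')));f=np.load('sc18.npz')['frame'].astype(int)
m=(W[...,2]>.012)&(W[...,2]<.024)&(np.hypot(W[...,0]-.4525,W[...,1]+.077)<.065)
print('dish',cv2.minEnclosingCircle(W[m][:,:2].astype(np.float32)))
m=(W[...,2]>.05)&(W[...,2]<.11)&(np.hypot(W[...,0]-.45,W[...,1]+.077)<.05);P=W[m];print('tip scene',P[P[:,1].argmax()])
W=world(dict(np.load('si18.npz')));m=(W[...,2]>.05)&(W[...,2]<.11)&(np.hypot(W[...,0]-.45,W[...,1]+.077)<.05);P=W[m];print('tip side',P[P[:,1].argmax()] if len(P) else 0)
a=cv2.imread('pics/si18.png')[140:270,210:390];a=cv2.resize(a,(400,290),interpolation=2)
b=cv2.imread('pics/sc18.png')[150:260,220:420];b=cv2.resize(b,(400,290),interpolation=2)
cv2.imwrite('pics/x18.png',cv2.hconcat([a,b]))
E
```

```text
time: 20.43
eef_pos: [0.4368, -0.2413, 0.0843]
orientation: [-0.252, 0.689, 0.618, 0.283]
contact_force: [-0.2, -0.5, -0.6]
grip_width: 0.0131
20.4333 0.013096941504865432 [ 0.0358 -0.0011  0.0298] [0.7071 0.0025 0.7071] 0.00031 0.1172
g origin [ 0.4408 -0.1951  0.0881] dir [ 0.1124  0.9936 -0.0084] tip [ 0.4541 -0.0779  0.0872]
ring side 68 ((0.5724108219146729, 0.16137775778770447), 0.017884746193885803)
ring scene 54 ((0.5724170804023743, 0.1563602089881897), 0.01636338420212269)
[ 0.002  0.003  0.005  0.    -0.001 -0.001]
dish ((0.4512377083301544, -0.07961668819189072), 0.05613880231976509)
tip scene [ 0.45535471 -0.08040564  0.08782466]
tip side [ 0.45273258 -0.07636564  0.08802878]
```

View pics/x18.png

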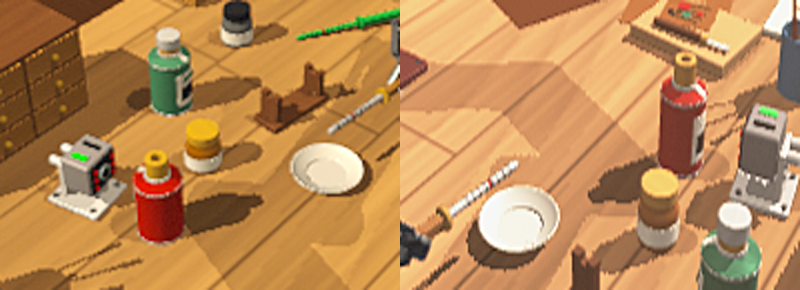

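View pics/w18.png

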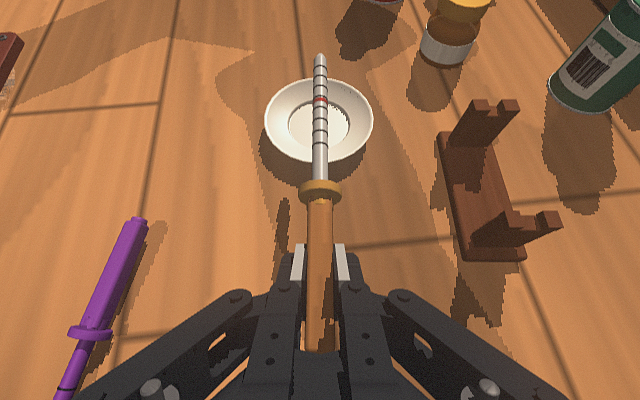

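Run:
```python
from h import *
for n in ('sc18','si18'):
    d=dict(np.load(n+'.npz'));W=world(d);f=d['frame'].astype(int)
    m=(W[...,2]>.02)&(W[...,2]<.104)&(f[...,1]>130)&(f[...,2]>110)&(np.hypot(W[...,0]-.572,W[...,1]-.159)<.04)
    P=W[m];a=np.degrees(np.arctan2(P[:,1]-.159,P[:,0]-.572))
    k=(P[:,2]<.09);print(n,len(a),'label body',np.percentile(a[k],[3,50,97]) if k.any() else None,'shoulder',np.sort(a[~k]).round(0))
print(job_done())
```

```text
sc18 91 label body [-32.33615872 -19.20401146  16.34272249] shoulder [-156. -150.  -75.  -45.  -30.  -26.  -14.   -8.   -6.   -5.   -5.   -4.
   -1.   -0.    4.    4.    4.    5.   11.   16.   22.   24.   27.   33.
   82.  147.]
si18 20 label body [68.30321113 71.66035832 75.01750551] shoulder [ -1.   6.   9.  10.  11.  17.  18.  70.  83.  89.  95. 107. 107. 114.
 119. 139. 149. 155.]
the job is handed in; nothing more can be done
None
```

I turned the red tin so its label faces the scanner and dipped the gauge until the collar rested on the mouth. I then drew it out and handed the job in holding it level over the dish, at about 20.5 s on the robot's clock. There was no verdict.

- **Tin:** after I turned it, the shoulder stripe pointed at 7.1° and the scanner window lay at 6.9°. In the last camera pictures it stands upright in the same place, within about 2–3 mm.
- **Dip:** the collar was seated with about 9 N of upward force on the tool for 0.5 s. The gauge came out straight, and its pose in the gripper did not change.
- **Final hold:** the rod is within 0.5° of level. The tip is at (0.454, -0.078, 0.087), about 3 mm from the dish's middle, which puts it 87 mm above the bench. The dish shows no real movement: its measured centre changed by about 3 mm, which is camera noise. I saw no contact with anything but the gripper.

**Weak check:** I did not measure the label's direction cleanly again after the dip. The last estimate, from the distant cameras, was noisy. White points on the shoulder centred around 5–10°, which agrees. Points on the body were spread wide because of rim highlights and the part of the label hidden from view. The wrist pictures during the dip showed the stripe still pointing the same way.

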